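Pry open the colour-pan box

ROBOT

A 6-joint arm with a two-finger parallel gripper is mounted at the origin on the work surface. World frame = base frame: x ahead of the robot, y to its left, z up, the work surface at z = 0. Lengths are in m, angles in rad, forces in N, time in s.
With the tool pointing down it reaches from about 0.375 to 0.9 m from the base axis. Payload 3.1 kg.
Tool frame: the origin (TCP) lies between the finger pads, 19 mm behind the fingertips; this is the grasp point; z points along the fingers, y is the direction in which the jaws open and shut (so a half turn about z gives the same grasp; the last joint's range is limited). The gripper opens to 85 mm and grips with 20 to 120 N. Pads are 22 mm wide; open, the fingers measure 114 mm over their backs; the gripper's body (76 mm by 85 mm) begins 54 mm behind the grasp point. The pads swing forward as they close: fully open they stand 13 mm farther back than shut.
Start: joints at [1.071, 0.527, 1.433, -0, 1.181, -0.178], TCP at [0.197, 0.593, 0.25] pointing down, gripper open.
Joint ranges: [-3.08, 3.08], [-0.75, 2.2], [0.22, 2.44], [-1.43, 4.57], [0, 2.65], [-2.85, 2.85]. Speed limits (rad/s): [2.79, 2.79, 3.14, 3.14, 3.14, 3.14].

INTERFACE

Orientations are given as a unit quaternion [x, y, z, w].
In Python, from station import manip gives the robot as it stands.
- The arm moves only by the tool play_rows, never from a script. Its argument "steps" is a list that holds one entry, the list of rows, each a list of 6 numbers: the shift along the tool's x, y, z in m, then the turn, a rotation vector about the tool's x, y, z in degrees. In form: [[[x, y, z, rx, ry, rz], ...]]. A call has 1 to 10 rows; each row shifts and turns the commanded pose from where the row before left it, along the tool's axes as they then stand; what a row does not reach is not made up. A row lasts 1/8 s, in which the tool goes at most 62.5 mm and 10.7 degrees, less where a joint would pass 70% of its speed; a pose out of reach is approached as far as the arm can. A call is refused whole if a number of a shift passes 0.0625 or a number of a turn 10.7, either way. A call with a gripper value outside its range is refused whole. "fingers" is the opening, from 0 (shut) to 1 (fully open), set as the call begins (left out, the last holds). The fingers move at their own pace and stop on an object; "squeeze" is the grip in N (left out, the last holds). Time passes only in rows, so rows that do not move let the fingers close. It gives the time, the measured TCP pose, the force and the opening at its end, in the units of the state.
- manip.sense(): the state, without advancing time (a new reading comes with each control period).
- manip.snapshot(name): name is "scene" or "top" or "wrist"; returns a dict with "img" (420x560x3 uint8, red, green, blue), "K" (3x3 intrinsics, pixels), "world_from_camera" (4x4, takes a point from camera to world coordinates). Camera axes: x right, y down, z forward; pixel columns grow to the right and rows downward; lengths in m; the calibration is good to about 2 mm. A picture is of the moment at which its call begins. There is no depth.
- manip.sign_off(): hands the job in, once; it reports no verdict.
Trained networks look in a picture, given as the dict that the camera call returned (one of the last four; its "shot" number tells which), for a name from the list of things; names that differ only in an ending like _2 or _b are one class to them, and where a whole thing is asked for, a point or a joint stands for the part that bears it (a point fixed in the world has none). Each returns a list of dicts, best first, with "score" (0 to 1); they miss things now and then, are a little off and sometimes report something else, mostly with a low value. They report only what shows in the picture. A call takes as long as a camera call. They do not tell look-alikes from the thing itself.
- manip.regions_of(label, picture): "pixels" (420x560 bool, what is visible of it) and "rect" ([left, top, right, bottom] in pixels, round what is visible of it).
- manip.pinpoint(label, picture): "point" ([column, row] in pixels: a listed point, or the origin of a listed thing).
The state is a dict: "t": time; "q": joint angles; "qd": joint speeds; "tau": joint torques, N m; "tcp_pos": TCP position; "tool_rot": TCP orientation; "force": force on the tool from outside, world axes, zero at the start; "ft_torque": the same for the moment, N m; "finger_gap": opening from 0.0 (shut) to 1.0 (fully open).
Only numpy, scipy, OpenCV 4.12 (cv2) and the standard library are available. Lean on these libraries where they do the work, as an engineer would, in place of code of your own. Each camera call takes 0.05 s, during which the arm holds its last target.

TASK

Open the green colour-pan box on the pottery bench: take the red-handled pry tool from its rest, put its blade into the slot at the end of the box and lever that end of the snap-fitted yellow lid up past its catches, without touching the lid with the gripper until it has popped. Then lay the tool back across the two bars of its rest, lift the lid off and lay it flat, top side up, on the plywood board. Do not knock the bowl, the mug or the jar.

Things in the scene. Friction and masses are not known exactly. Their poses are not given: they have to be found in the camera images.
- panbox: Green box fixed to the bench: 170 long (x) x 58 wide (y) x 80 high, walls 5 thick, on a foot plate 190 x 78 x 6. Origin: centre of its underside, z up. The end at -x, roughly towards the robot's right (world -y), is the pry end: its end wall (outer face x = -85) is only 68 high, leaving a slot 12 high, 48 wide under the lid. Two spring ball catches in the side walls (x = -22) hold the lid.
- panbox_slot (a point): Middle of the outer top edge of the box's low end wall, (-85, 0, 68) in the box frame: the floor of the slot and the fulcrum to lever over. A blade pushed in along the box's +x can reach 50 past this edge before it meets the lid's plug; with it 44 in, tilting the tool by about 0.3 rad (handle down) pops the lid. Axes as the box.
- lid: Yellow snap-fit lid, cream panel on top, about 110 g: plate 156 (x) x 64 (y) x 10 thick on a plug 16 deep, 38 to 45 wide, from x = -43 to 69. Origin: centre of the plug's underside, 26 below the top; z up. Fitted, its origin is at (8, 0, 64) in the box frame and its plate overhangs the box's sides by 3. Once popped it lifts off freely straight up; on a flat surface it rests on its plug.
- lid_front (a point): Middle of the lower edge of the lid plate at the slot end, (-78, 0, 16) in the lid frame; 80 above the bench while fitted. The catches yield to about 10 to 20 N upward; when this end has risen about 6 they snap past and then hold it up by themselves, about 11 higher than at first, the lid sloping some 4 degrees.
- lid_back (a point): Middle of the lower edge of the lid plate at the other end, (78, 0, 16) in the lid frame; it stays down on the box's rim while the front is levered up.
- pry: Flat pry tool, about 120 g, 200 long (x), flat underside: red handle 22 wide (y) x 16 high from x = -100 to 10, steel blade 18 wide x 6 thick from x = 10 to the tip at x = 100, level with the handle's underside. Origin: mid-length, on the underside; z up. Centre of mass near x = -25. It starts on the rest, along the rest's x.
- pry_tip (a point): Blade tip at mid thickness: (100, 0, 3) in the tool frame.
- rest: Fixed pale wooden tool rest: base 190 (x) x 90 (y) x 8, two crossbars along y at x = -80 and x = 30, each 10 thick, 90 wide, tops 40 above the bench, with 8 mm stops standing on their ends. Origin: centre of its underside; z up. The tool lies across both bars along x, underside 40 above the bench, its origin about over the rest's origin.
- board: Fixed plywood board 220 (x) x 130 (y) x 12 thick, bare. Origin: centre of its underside; z up. The rest and the board stand on the robot's two sides and may be swapped.
- bowl: Amber stoneware bowl, 110 across, 65 high; origin at the centre of its underside. Bystander.
- mug: Amber stoneware mug, 84 across, 75 high, with a handle; origin at the centre of its underside. Bystander.
- jar: Amber glass jar with a white cap, 60 across, 85 high; origin at the centre of its underside. Bystander.
Things that resemble listed ones, but are neither listed nor needed, are in the scene too. Several things have the shape of the lid; the one meant has the colours described above. Of the things shaped like the pry, the red one is meant.

How it is judged:
By the outcome, as a careful person would: the job done as asked, in the order asked, and still so for the second after the job is handed in, with the robot touching nothing.
It also fails if it takes over 72 s, if anything falls off the work surface, if the arm or the gripper's body presses on something with over 40 N, if the wrist force passes 120 N, or if a joint passes its speed limit or range.

## Working session

There is one attempt and no reset: what is moved stays moved. The work goes in short steps, Python scripts to look and compute and a tool call to move; the robot and the scene stay as the last step left them, time stands still between calls to the robot, and variables do not carry over. Pictures are saved under pics/ and viewed, and the job is handed in when it is done.

Besides the shell and the picture viewer there is one more tool, called after ">>>" as name(argument=value, ...), one argument or row to a line, values as JSON. play_rows: Moves the arm, as the interface text tells. Its arguments: {"type":"object","properties":{"steps":{"type":"array"},"fingers":{"type":"number"},"squeeze":{"type":"number"}},"required":["steps"]}

```bash
ls; mkdir -p pics; python3 - <<'E'
from station import manip
import cv2
print(manip.sense())
for n in ("scene","top","wrist"):
    s=manip.snapshot(n); cv2.imwrite(f"pics/{n}0.png",s["img"][:,:,::-1]); print(n,s["K"].tolist(),s["world_from_camera"].round(4).tolist())
E
```

```text
pics
{'t': 0.0, 'q': array([ 1.07149320e+00,  5.28470303e-01,  1.43393481e+00,  1.93022859e-06,
        1.18138305e+00, -1.78512490e-01]), 'qd': array([-0.00025375, -0.00043953,  0.00071613, -0.00029569,  0.00161062,
       -0.00048851]), 'tau': array([ 5.49498855e-04, -4.42349625e+01, -1.78024113e+01, -3.39094941e-04,
        8.56089173e-03,  1.77752948e-06]), 'tcp_pos': array([0.19671705, 0.59250923, 0.24902069]), 'tool_rot': array([ 1.59708730e-01,  9.87163571e-01, -1.03501473e-03, -3.65797765e-04]), 'force': array([ 0.21844502,  0.02648272, -0.15879251]), 'ft_torque': array([0.03340461, 0.02263966, 0.04606742]), 'finger_gap': 0.999574625092112}
scene [[460.7025754037379, 0.0, 281.10556982244606], [0.0, 460.7025754037379, 207.33902649914938], [0.0, 0.0, 1.0]] [[-0.2631, 0.7492, -0.6078, 1.318], [0.9646, 0.2154, -0.1521, 0.2149], [0.0169, -0.6263, -0.7794, 1.1523], [0.0, 0.0, 0.0, 1.0]]
top [[389.45284570504816, 0.0, 270.9345736375676], [0.0, 389.45284570504816, 213.36172903517158], [0.0, 0.0, 1.0]] [[-0.0035, -0.9986, 0.0536, 0.4209], [-1.0, 0.003, -0.0095, 0.033], [0.0093, -0.0536, -0.9985, 1.1428], [0.0, 0.0, 0.0, 1.0]]
wrist [[305.74088191626737, 0.0, 283.0523223231559], [0.0, 305.74088191626737, 210.61101065976771], [0.0, 0.0, 1.0]] [[0.3171, 0.9009, 0.2962, 0.1194], [0.9484, -0.3004, -0.1016, 0.6185], [-0.0025, 0.3131, -0.9497, 0.3732], [0.0, 0.0, 0.0, 1.0]]
```

View pics/scene0.png

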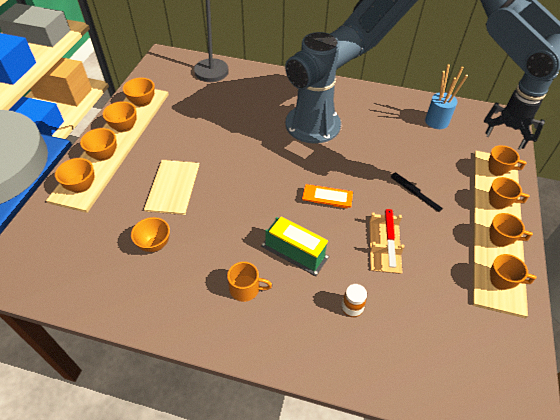

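View pics/top0.png

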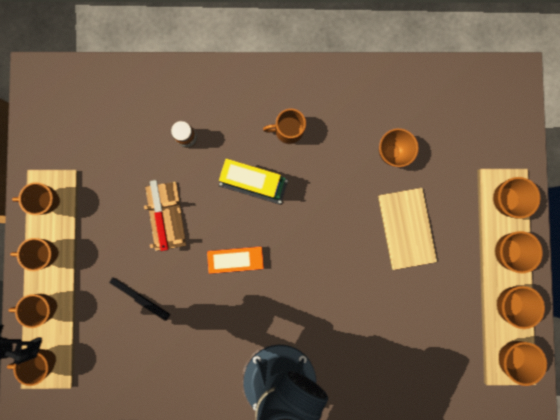

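View pics/wrist0.png

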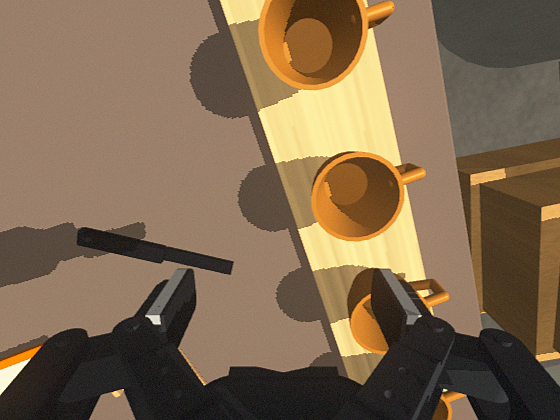

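The red-handled tool is at top (160,220) and a black look-alike at (140,298). The yellow lid with the cream panel sits on the green box at (252,180), and an orange look-alike is at (235,260). The yellow and red ones match the description. I'll confirm in enlarged crops and measure.

```bash
cat > h.py <<'E'
import numpy as np, cv2
from scipy.spatial.transform import Rotation as R
from scipy.optimize import least_squares
def ray(s,uv,z):
    uv=np.atleast_2d(uv).astype(float); K=s["K"];T=s["world_from_camera"]
    d=np.c_[(uv-K[:2,2])/np.array([K[0,0],K[1,1]]),np.ones(len(uv))]@T[:3,:3].T
    o=T[:3,3]; k=(z-o[2])/d[:,2]; return o+d*k[:,None]
def proj(s,P):
    T=s["world_from_camera"];p=(np.atleast_2d(P)-T[:3,3])@T[:3,:3]
    q=p@s["K"].T; return q[:,:2]/q[:,2:]
def rows(T0p,T0q,p,q):
    "delta in tool frame"
    r0=R.from_quat(T0q); return r0.inv().apply(np.array(p)-T0p), (r0.inv()*R.from_quat(q)).as_rotvec(degrees=True)
E
python3 - <<'E'
from station import manip
from h import *
ss={n:manip.snapshot(n) for n in("top","scene")}
names=["panbox","panbox_slot","lid","lid_front","lid_back","pry","pry_tip","rest","board","bowl","mug","jar"]
hz=dict(panbox=0,panbox_slot=.068,lid=.064,lid_front=.08,lid_back=.08,pry=.04,pry_tip=.043,rest=0,board=0,bowl=0,mug=0,jar=0)
for n in names:
  for k,s in ss.items():
    for d in manip.pinpoint(n,s)[:3]:
      print(n,k,np.round(d["point"],1),round(d["score"],2),ray(s,d["point"],hz[n])[0].round(4))
t=ss["top"]["img"][:,:,::-1]; c=t[130:290,100:300]; cv2.imwrite("pics/crop_t.png",cv2.resize(c,None,fx=4,fy=4,interpolation=cv2.INTER_CUBIC)[:600])
c=ss["scene"]["img"][170:310,250:450,::-1]; cv2.imwrite("pics/crop_s.png",cv2.resize(c,None,fx=4,fy=4,interpolation=cv2.INTER_CUBIC))
# colour-based rects
hsv=cv2.cvtColor(ss["top"]["img"],cv2.COLOR_RGB2HSV)
for n,z in(("board",.012),("lid",.09),("pry",.05),("rest",.04)):
    for d in manip.regions_of(n,ss["top"])[:3]:
        m=d["pixels"].astype(np.uint8); c=max(cv2.findContours(m,0,2)[0],key=cv2.contourArea)[:,0]
        w=ray(ss["top"],c,z)[:,:2].astype(np.float32); r=cv2.minAreaRect(w)
        print(n,round(d["score"],2),d["rect"],np.round(r[0],4),np.round(r[1],4),round(r[2],1))
E
```

```text
panbox top [253.2 179.9] 0.64 [0.5813 0.0741 0.    ]
panbox scene [294.4 248.4] 0.75 [0.5606 0.0698 0.    ]
panbox_slot top [279.1 187.2] 0.79 [ 5.512e-01 -1.000e-04  6.800e-02]
panbox_slot scene [271.1 228.4] 0.74 [ 0.5563 -0.0041  0.068 ]
lid top [247.7 176.7] 0.68 [0.5813 0.0871 0.064 ]
lid top [237.1 260.6] 0.63 [0.3488 0.1164 0.064 ]
lid top [275.5 188.2] 0.33 [0.5489 0.0098 0.064 ]
lid scene [300.5 241.9] 0.71 [0.5763 0.0892 0.064 ]
lid scene [328.2 198.9] 0.69 [0.3969 0.1332 0.064 ]
lid_front top [263.7 257.8] 0.76 [0.3571 0.043  0.08  ]
lid_front scene [274.3 224.8] 0.94 [0.5498 0.0037 0.08  ]
lid_front scene [299.6 195. ] 0.63 [0.4195 0.0471 0.08  ]
lid_back top [205.2 262.7] 0.83 [0.3446 0.2015 0.08  ]
lid_back top [222.5 169.7] 0.82 [0.5984 0.1555 0.08  ]
lid_back scene [353.  203.3] 0.95 [0.4067 0.21   0.08  ]
lid_back scene [321.4 253.3] 0.82 [0.6085 0.1558 0.08  ]
pry top [138.1 299.4] 0.75 [0.2405 0.3945 0.04  ]
pry top [159.3 214.8] 0.72 [0.477  0.3382 0.04  ]
pry scene [390.1 237.8] 0.82 [0.473  0.3379 0.04  ]
pry scene [411.5 193.4] 0.81 [0.2803 0.3832 0.04  ]
pry s
[... 1141 characters left out ...]
4419 0.3434 0.    ]
board 0.83 [377.1, 183.9, 436.2, 270.4] [ 0.437  -0.3715] [0.2191 0.1338] 10.4
board 0.24 [149.6, 180.3, 169.8, 250.4] [0.4768 0.3498] [0.2048 0.0261] 10.1
lid 0.8 [207.4, 249.2, 260.7, 276.1] [0.3526 0.1214] [0.0648 0.1483] 6.7
lid 0.57 [217.6, 159.6, 279.1, 198.3] [0.5746 0.0833] [0.155  0.0648] 73.3
lid 0.36 [218.3, 177.8, 285.6, 204.7] [0.5614 0.072 ] [0.1767 0.0724] 73.3
pry 0.97 [150.8, 181.6, 167.9, 252.7] [0.4748 0.3386] [0.1974 0.0252] 10.1
pry 0.55 [109.4, 277.8, 168.6, 320.3] [0.2442 0.3902] [0.1912 0.0226] 56.6
rest 0.75 [144.1, 180.1, 184.1, 251.0] [0.4774 0.3044] [0.184  0.0529] 10.1
rest 0.27 [217.3, 156.7, 280.7, 196.1] [0.5821 0.086 ] [0.1671 0.0703] 73.3
```

View pics/crop_t.png

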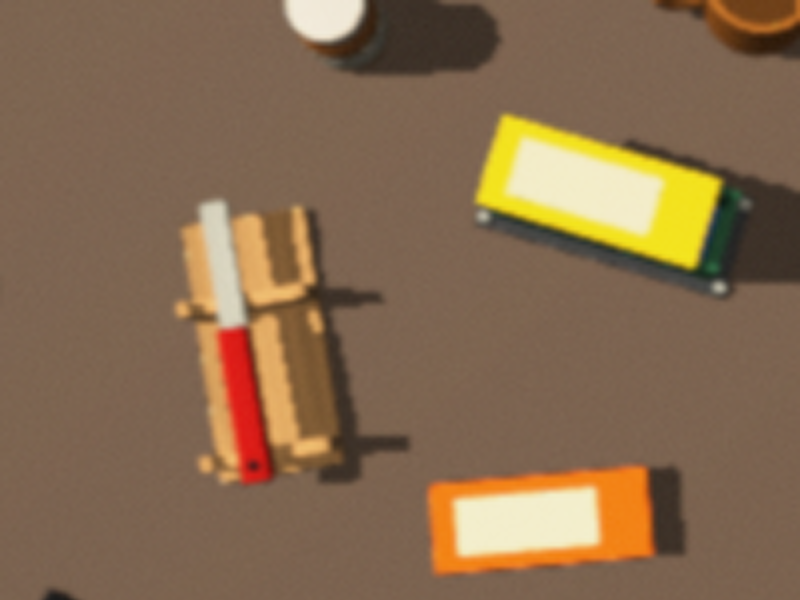

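View pics/crop_s.png

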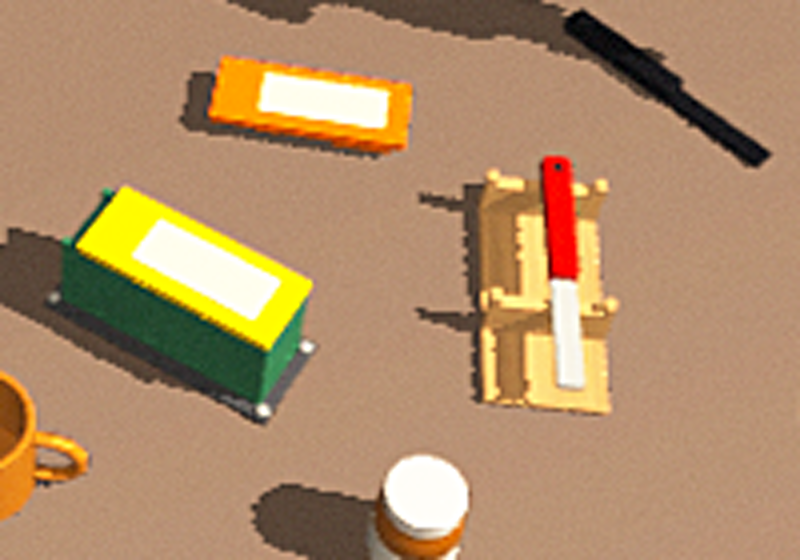

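The crops show the red tool lying on the rest with its blade toward +x. The yellow lid is on the green box and the slot is at its right (-y) end. I'll refine both poses by colour.

```bash
cat >> h.py <<'E'
def maskfit(s,kind,z):
    "min-area rect in the world plane z of coloured region"
    im=s["img"].astype(int); r,g,b=im[...,0],im[...,1],im[...,2]
    if kind=="yellow": m=(r>150)&(g>140)&(b<90)
    if kind=="red": m=(r>110)&(g<60)&(b<60)
    m=cv2.morphologyEx(m.astype(np.uint8),cv2.MORPH_OPEN,np.ones((2,2)))
    n,l,st,_=cv2.connectedComponentsWithStats(m); i=1+np.argmax(st[1:,4])
    c=max(cv2.findContours((l==i).astype(np.uint8),0,2)[0],key=cv2.contourArea)[:,0].astype(float)
    return cv2.minAreaRect(ray(s,c,z)[:,:2].astype(np.float32)), st[i]
E
python3 - <<'E'
from station import manip
from h import *
for n in("top","scene"):
  s=manip.snapshot(n)
  for k,z in(("yellow",.09),("red",.056)):
    r,st=maskfit(s,k,z); print(n,k,np.round(r[0],4),np.round(r[1],4),round(r[2],2),st, cv2.boxPoints(r).round(3).tolist())
E
```

```text
top yellow [0.5735 0.0797] [0.1573 0.0655] 73.14 [220 160  61  38 762] [[0.5189999938011169, 0.014000000432133675], [0.5820000171661377, -0.004999999888241291], [0.628000020980835, 0.14499999582767487], [0.5649999976158142, 0.164000004529953]]
top red [0.428 0.325] [0.106  0.0196] 10.65 [156 213  13  39 268] [[0.37400001287460327, 0.32499998807907104], [0.3779999911785126, 0.3059999942779541], [0.4819999933242798, 0.32499998807907104], [0.4779999852180481, 0.3440000116825104]]
scene yellow [0.5782 0.0843] [0.1588 0.0676] 72.97 [271 218  58  40 639] [[0.5230000019073486, 0.017999999225139618], [0.5870000123977661, -0.0020000000949949026], [0.6340000033378601, 0.15000000596046448], [0.5690000057220459, 0.17000000178813934]]
scene red [0.4363 0.3308] [0.1119 0.0204] 9.55 [387 210   8  31 196] [[0.3790000081062317, 0.3319999873638153], [0.382999986410141, 0.3109999895095825], [0.49300000071525574, 0.33000001311302185], [0.49000000953674316, 0.3499999940395355]]
```

```bash
cat >> h.py <<'E'
def down(yaw,pitch=0.):
    "tool z down, tool x at world yaw (deg); pitch>0: tool -x side goes down (tip up), deg"
    a=np.radians(yaw); x=np.array([np.cos(a),np.sin(a),0]); z=np.array([0,0,-1.]); y=np.cross(z,x)
    return R.from_matrix(np.c_[x,y,z])*R.from_euler('y',pitch,degrees=True)
def plan(p0,r0,wps,step=.03,ang=9.,pr=.001,ar=.5):
    "wps: list of (pos, Rotation). prints rounded rows"
    p=np.array(p0,float); r=r0; out=[]
    for (pt,rt) in wps:
        pt=np.array(pt,float); d0=np.linalg.norm(pt-p); a0=(r.inv()*rt).magnitude()*180/np.pi
        n=int(max(1,np.ceil(d0/step),np.ceil(a0/ang))); ps,rs=p.copy(),r; rel=(rs.inv()*rt).as_rotvec()
        for k in range(1,n+1):
            pg=ps+(pt-ps)*k/n; rg=rs*R.from_rotvec(rel*k/n)
            s=np.round(r.inv().apply(pg-p)/pr)*pr; v=np.round((r.inv()*rg).as_rotvec(degrees=True)/ar)*ar
            p=p+r.apply(s); r=r*R.from_rotvec(v,degrees=True)
            out.append([round(float(q),4)+0. for q in s]+[round(float(q),2)+0. for q in v])
    for i in range(0,len(out),10): print(str(out[i:i+10]).replace("0.0,","0,").replace("0.0]","0]"))
    print("end",p.round(4),r.as_quat().round(3)); return p,r
E
python3 - <<'E'
from station import manip
from h import *
s=manip.sense(); r=R.from_quat(s["tool_rot"])
e=np.array([np.cos(np.radians(10.2)),np.sin(np.radians(10.2))])
g=np.array([.474,.334])-.032*e
print(g)
# rotate in increasing direction via intermediate yaw
y0=np.degrees(np.arctan2(*r.as_matrix()[[1,0],0])); print(y0)
plan(s["tcp_pos"],r,[(np.r_[(s["tcp_pos"][:2]+g)/2,.24],down(85.)),(np.r_[g,.2],down(10.2))])
E
```

```text
[0.44250574 0.32833329]
161.61829348613304
[[-0.018, -0.01, 0.001, 0, 0, 8.5], [-0.018, -0.007, 0.001, 0, 0, 8.5], [-0.02, -0.004, 0.001, 0, 0, 8.5], [-0.02, -0.001, 0.001, 0, 0, 8.5], [-0.02, 0.002, 0.002, 0, 0, 8.5], [-0.019, 0.005, 0.001, 0, 0, 8.5], [-0.019, 0.007, 0.001, 0, 0, 8.5], [-0.017, 0.011, 0.001, 0, 0, 8.5], [-0.016, 0.012, 0.001, 0, 0, 8.5], [-0.013, 0.015, 0.004, 0, 0, 8.5]]
[[-0.012, 0.017, 0.005, 0, 0, 8.0], [-0.008, 0.018, 0.004, 0, 0, 8.5], [-0.006, 0.019, 0.005, 0, 0, 8.5], [-0.003, 0.02, 0.004, 0, 0, 8.0], [-0.001, 0.02, 0.005, 0, 0, 8.5], [0.003, 0.02, 0.004, 0, 0, 8.5], [0.006, 0.019, 0.005, 0, 0, 8.0], [0.008, 0.018, 0.004, 0, 0, 8.5]]
end [0.4425 0.3286 0.2   ] [ 0.996  0.088 -0.    -0.   ]
```

>>> play_rows(
  steps=[
    [[-0.018, -0.01, 0.001, 0, 0, 8.5], [-0.018, -0.007, 0.001, 0, 0, 8.5], [-0.02, -0.004, 0.001, 0, 0, 8.5], [-0.02, -0.001, 0.001, 0, 0, 8.5], [-0.02, 0.002, 0.002, 0, 0, 8.5], [-0.019, 0.005, 0.001, 0, 0, 8.5], [-0.019, 0.007, 0.001, 0, 0, 8.5], [-0.017, 0.011, 0.001, 0, 0, 8.5], [-0.016, 0.012, 0.001, 0, 0, 8.5], [-0.013, 0.015, 0.004, 0, 0, 8.5]],
  ],
  fingers=1,
)

```text
t: 3.0
tcp_pos: [0.3339, 0.4459, 0.2362]
tool_rot: [0.786, 0.618, 0.0, -0.0]
force: [0.1, 1.0, 0.3]
finger_gap: 1.002
```

>>> play_rows(
  steps=[
    [[-0.012, 0.017, 0.005, 0, 0, 8.0], [-0.008, 0.018, 0.004, 0, 0, 8.5], [-0.006, 0.019, 0.005, 0, 0, 8.5], [-0.003, 0.02, 0.004, 0, 0, 8.0], [-0.001, 0.02, 0.005, 0, 0, 8.5], [0.003, 0.02, 0.004, 0, 0, 8.5], [0.006, 0.019, 0.005, 0, 0, 8.0], [0.008, 0.018, 0.004, 0, 0, 8.5], [0, 0, 0, 0, 0, 0]],
  ],
)

```text
t: 4.12
tcp_pos: [0.4433, 0.3279, 0.1999]
tool_rot: [0.996, 0.088, -0.0, 0.0]
force: [0.4, 0.0, -0.3]
finger_gap: 1.001
```

```bash
cat > look.py <<'E'
import sys
from station import manip
from h import *
n,f=sys.argv[1:3]
s=manip.snapshot(n); cv2.imwrite(f"pics/{f}.png",s["img"][:,:,::-1])
st=manip.sense(); print(st["t"],st["tcp_pos"].round(4),st["tool_rot"].round(3),st["force"].round(1),round(st["finger_gap"],3),st["q"].round(2))
import pickle; pickle.dump(s,open(f"pics/{f}.pkl","wb"))
E
python3 look.py wrist w1; python3 - <<'E'
import pickle
from h import *
s=pickle.load(open("pics/w1.pkl","rb"))
r,st=maskfit(s,"red",.056); print(np.round(r[0],4),np.round(r[1],4),r[2],st)
E
```

```text
4.175 [0.4427 0.3285 0.2   ] [ 0.996  0.089 -0.    -0.   ] [ 0.9 -0.2  0. ] 0.995 [0.44 0.49 1.67 0.   0.98 1.83]
[0.4306 0.3302] [0.1084 0.0208] 10.392730712890625 [ 267  155   24  112 2504]
```

View pics/w1.png

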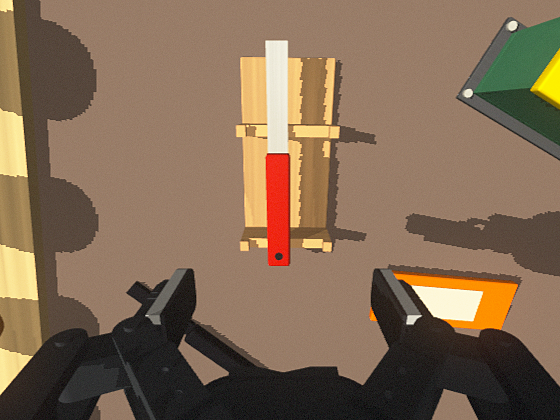

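The wrist view shows the red handle at (278,210) and the blade up to (277,40). The tool is aligned with the hand and about 2.5 mm to the left. I'll descend and grip.

>>> play_rows(
  steps=[
    [[0, -0.0025, 0.03, 0, 0, 0], [0, 0, 0.04, 0, 0, 0], [0, 0, 0.04, 0, 0, 0], [0, 0, 0.03, 0, 0, 0], [0, 0, 0.012, 0, 0, 0], [0, 0, 0, 0, 0, 0]],
  ],
)

```text
t: 4.92
tcp_pos: [0.4416, 0.3315, 0.0478]
tool_rot: [0.996, 0.089, -0.0, 0.0]
force: [0.5, 0.2, -0.0]
finger_gap: 0.994
```

>>> play_rows(
  steps=[
    [[0, 0, 0, 0, 0, 0], [0, 0, 0, 0, 0, 0], [0, 0, 0, 0, 0, 0], [0, 0, 0, 0, 0, 0], [0, 0, 0, 0, 0, 0], [0, 0, 0, 0, 0, 0]],
  ],
  fingers=0,
  squeeze=80,
)

```text
t: 5.68
tcp_pos: [0.4425, 0.3313, 0.0489]
tool_rot: [0.996, 0.088, 0.001, -0.0]
force: [0.0, 0.4, 6.3]
finger_gap: 0.24
```

```bash
python3 look.py wrist w2
```

```text
5.725 [0.4425 0.3313 0.0489] [ 0.996  0.088  0.001 -0.   ] [-0.5  0.3  5.8] 0.24 [0.44 0.74 1.76 0.   0.64 1.83]
```

View pics/w2.png

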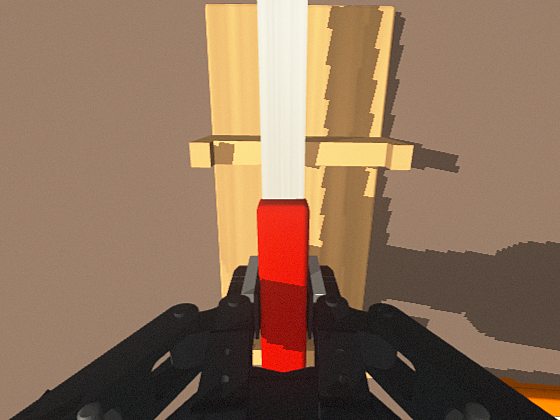

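Gripped: opening 0.24 (about 20 mm on a 22 mm handle), handle front edge at about row 200 to 205. Next I'll lift, and work out the grip offset from that edge and the tip.

```bash
python3 - <<'E'
import pickle
from station import manip
from h import *
s=pickle.load(open("pics/w2.pkl","rb"))
st=manip.sense(); r=R.from_quat(st["tool_rot"])
for uv,z in(((283,200),.056),((283,209),.056),((260,100),.046),((305,100),.046),((258,205),.056),((308,205),.056)):
    print(uv,(r.inv().apply(ray(s,uv,z)[0]-st["tcp_pos"])).round(4))
plan(st["tcp_pos"],r,[(st["tcp_pos"]+[0,0,.15],r)])
E
```

```text
(283, 200) [ 0.0454 -0.0005 -0.007 ]
(283, 209) [ 0.0416 -0.0005 -0.007 ]
(260, 100) [ 0.0831 -0.0094  0.003 ]
(305, 100) [0.0831 0.0081 0.003 ]
(258, 205) [ 0.0433 -0.0105 -0.007 ]
(308, 205) [ 0.0433  0.0095 -0.007 ]
[[0, 0, -0.03, 0, 0, 0], [0, 0, -0.03, 0, 0, 0], [0, 0, -0.03, 0, 0, 0], [0, 0, -0.03, 0, 0, 0], [0, 0, -0.03, 0, 0, 0]]
end [0.4423 0.3312 0.1989] [ 0.996  0.088  0.001 -0.   ]
```

>>> play_rows(
  steps=[
    [[0, 0, -0.02, 0, 0, 0], [0, 0, -0.03, 0, 0, 0], [0, 0, -0.04, 0, 0, 0], [0, 0, -0.04, 0, 0, 0], [0, 0, -0.02, 0, 0, 0], [0, 0, 0, 0, 0, 0], [0, 0, 0, 0, 0, 0]],
  ],
)

```text
t: 6.6
tcp_pos: [0.4413, 0.3306, 0.1969]
tool_rot: [0.996, 0.088, -0.001, 0.0]
force: [0.3, -0.8, -1.4]
finger_gap: 0.243
```

```bash
python3 look.py wrist w3; python3 look.py top t3;python3 look.py scene s3
```

```text
6.65 [0.4411 0.3306 0.1966] [ 0.996  0.088 -0.001  0.001] [-0.  -1.8 -1.2] 0.241 [ 0.44  0.5   1.67 -0.    0.97  1.83]
6.7 [0.4412 0.3306 0.1965] [ 0.996  0.088 -0.002  0.001] [ 0.3 -1.2 -1. ] 0.243 [0.44 0.5  1.67 0.   0.97 1.83]
6.75 [0.4413 0.3306 0.1965] [ 0.996  0.088 -0.001  0.001] [ 0.6  0.6 -0.9] 0.242 [0.44 0.5  1.67 0.   0.97 1.83]
```

View pics/w3.png

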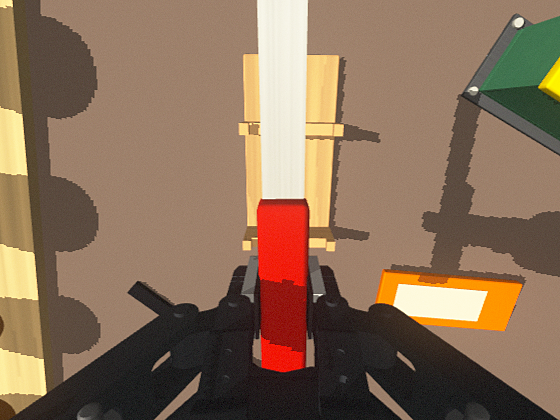

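View pics/s3.png

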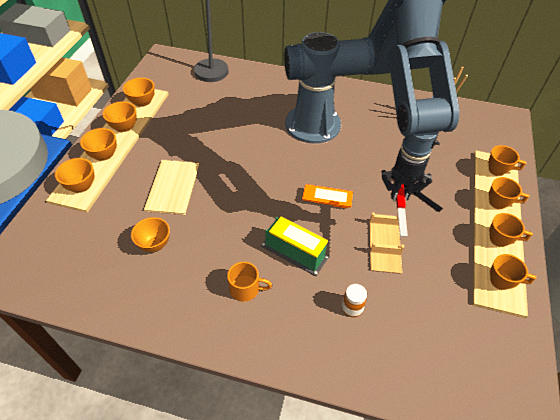

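The grip is good and the tool is straight in the hand, with the TCP at tool x ≈ -33.5 mm and the underside 8.9 mm below the TCP. Next is the pre-insert area.

```bash
python3 - <<'E'
from station import manip
from h import *
st=manip.sense(); r=R.from_quat(st["tool_rot"])
b=np.array([np.cos(np.radians(73.1)),np.sin(np.radians(73.1))]); S=np.array([.548,-.008])
g=S-b*.1735; print(g)
plan(st["tcp_pos"],r,[(np.r_[g,.16],down(73.1))],step=.035)
E
```

```text
[ 0.49756317 -0.17400716]
[[-0.002, 0.034, 0.002, 0, 0, -4.0], [-0.005, 0.033, 0.003, 0, 0, -4.5], [-0.007, 0.033, 0.002, 0, 0, -4.0], [-0.009, 0.033, 0.003, 0, 0, -4.5], [-0.012, 0.032, 0.002, 0, 0, -4.0], [-0.015, 0.03, 0.003, 0, 0, -4.0], [-0.016, 0.03, 0.002, 0, 0, -4.5], [-0.018, 0.028, 0.003, 0, 0, -4.0], [-0.021, 0.027, 0.002, 0, 0, -4.5], [-0.022, 0.025, 0.003, 0, 0, -4.0]]
[[-0.025, 0.024, 0.002, 0, 0, -4.0], [-0.026, 0.022, 0.003, 0, 0, -4.5], [-0.027, 0.02, 0.002, 0, 0, -4.0], [-0.029, 0.018, 0.003, 0, 0, -4.5], [-0.03, 0.015, 0.002, 0, 0, -4.0]]
end [ 0.4974 -0.1741  0.16  ] [ 0.803  0.596 -0.002 -0.   ]
```

>>> play_rows(
  steps=[
    [[-0.002, 0.034, 0.002, 0, 0, -4.0], [-0.005, 0.033, 0.003, 0, 0, -4.5], [-0.007, 0.033, 0.002, 0, 0, -4.0], [-0.009, 0.033, 0.003, 0, 0, -4.5], [-0.012, 0.032, 0.002, 0, 0, -4.0], [-0.015, 0.03, 0.003, 0, 0, -4.0], [-0.016, 0.03, 0.002, 0, 0, -4.5], [-0.018, 0.028, 0.003, 0, 0, -4.0], [-0.021, 0.027, 0.002, 0, 0, -4.5], [-0.022, 0.025, 0.003, 0, 0, -4.0]],
  ],
)

```text
t: 8.0
tcp_pos: [0.4794, -0.0058, 0.1722]
tool_rot: [0.898, 0.44, -0.001, -0.0]
force: [0.1, -0.0, -1.5]
finger_gap: 0.247
```

>>> play_rows(
  steps=[
    [[-0.025, 0.024, 0.002, 0, 0, -4.0], [-0.026, 0.022, 0.003, 0, 0, -4.5], [-0.027, 0.02, 0.002, 0, 0, -4.0], [-0.029, 0.018, 0.003, 0, 0, -4.5], [-0.03, 0.015, 0.002, 0, 0, -4.0], [0, 0, 0, 0, 0, 0], [0, 0, 0, 0, 0, 0]],
  ],
)

```text
t: 8.88
tcp_pos: [0.4976, -0.173, 0.1602]
tool_rot: [0.803, 0.595, -0.0, -0.001]
force: [1.1, 0.1, -1.6]
finger_gap: 0.242
```

```bash
python3 look.py wrist w4; python3 look.py top t4;python3 look.py scene s4; python3 - <<'E'
import pickle
from h import *
from station import manip
for f in("w4","t4","s4"):
    s=pickle.load(open(f"pics/{f}.pkl","rb"))
    r,st=maskfit(s,"yellow",.09); print(f,np.round(r[0],4),np.round(r[1],4),r[2],st,cv2.boxPoints(r).round(4).tolist())
    for n,z in(("panbox_slot",.068),("lid_front",.08),("lid_back",.08),("pry_tip",.15)):
        for d in manip.pinpoint(n,s)[:2]: print(n,np.round(d["point"]),round(d["score"],2),ray(s,d["point"],z)[0].round(4))
E
```

```text
8.925 [ 0.4976 -0.1725  0.1604] [ 0.803  0.596 -0.    -0.001] [ 0.2  0.  -1.5] 0.244 [-0.55  0.53  1.76  0.    0.85 -0.25]
8.975 [ 0.4977 -0.1724  0.1606] [ 0.803  0.596 -0.    -0.001] [-0.4  0.2 -0.9] 0.239 [-0.55  0.53  1.76  0.    0.85 -0.25]
9.025 [ 0.4979 -0.1724  0.1608] [ 0.803  0.596 -0.    -0.001] [ 0.8  0.8 -1.2] 0.239 [-0.55  0.53  1.76  0.    0.85 -0.25]
w4 [ 0.6369 -0.3082] [0.0957 0.0762] 88.70936584472656 [ 458  283  102  102 3496] [[0.5976999998092651, -0.35519999265670776], [0.6739000082015991, -0.35690000653266907], [0.6759999990463257, -0.2612000107765198], [0.5999000072479248, -0.25940001010894775]]
t4 [0.5734 0.0797] [0.1587 0.0668] 72.7321548461914 [219 159  62  39 793] [[0.5180000066757202, 0.013799999840557575], [0.5817000269889832, -0.006000000052154064], [0.6288999915122986, 0.14560000598430634], [0.5651000142097473, 0.16539999842643738]]
panbox_slot [280. 188.] 0.77 [ 0.5495 -0.0021  0.068 ]
lid_back [221. 167.] 0.66 [0.6051 0.1607 0.08  ]
lid_back [207. 262.] 0.58 [0.3454 0.1977 0.08  ]
pry_tip [109. 278.] 0.82 [0.3112 0.4321 0.15  ]
pry_tip [295. 188.] 0.7 [ 0.5381 -0.0386  0.15  ]
s4 [0.5796 0.0834] [0.1589 0.068 ] 73.55680847167969 [271 218  58  41 644] [[0.5245000123977661, 0.016899999231100082], [0.5896999835968018, -0.002400000113993883], [0.6347000002861023, 0.15000000596046448], [0.5694000124931335, 0.16930000483989716]]
panbox_slot [271. 225.] 0.91 [ 0.5443 -0.0082  0.068 ]
panbox_slot [292. 251.] 0.72 [0.615 0.075 0.068]
lid_front [277. 225.] 0.92 [0.5473 0.0111 0.08  ]
lid_front [301. 195.] 0.89 [0.4169 0.0519 0.08  ]
lid_back [352. 200.] 0.84 [0.3935 0.2047 0.08  ]
lid_back [320. 250.] 0.83 [0.5993 0.1504 0.08  ]
pry_tip [259. 199.] 0.83 [ 0.5254 -0.0497  0.15  ]
pry_tip [442. 211.] 0.66 [0.4252 0.4561 0.15  ]
```

View pics/w4.png

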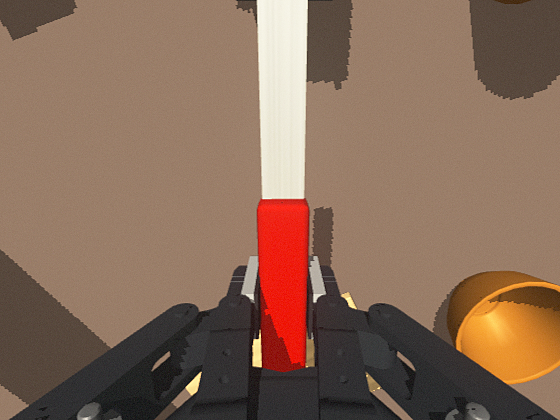

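View pics/t4.png

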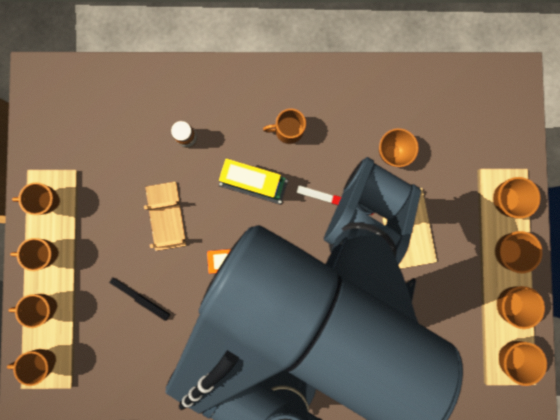

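View pics/s4.png

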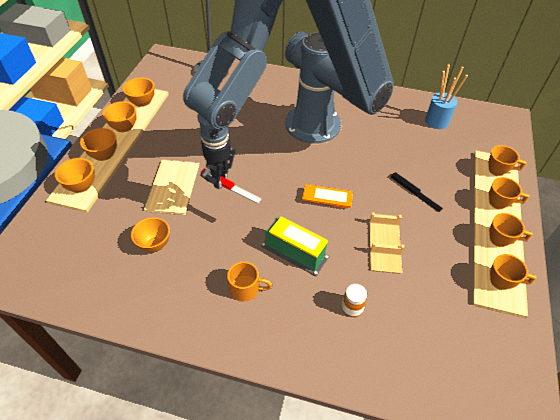

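The top view shows the blade tip at about (297,187), pointing at the slot end (282,188). The tip is out of the wrist camera's view. I'll overlay the predicted outlines on top and scene crops as a check.

```bash
cat >> h.py <<'E'
def boxc(x0,x1,y0,y1,z0,z1): return np.array([[x,y,z] for x in(x0,x1) for y in(y0,y1) for z in(z0,z1)],float)
ED=[(0,1),(2,3),(4,5),(6,7),(0,2),(1,3),(4,6),(5,7),(0,4),(1,5),(2,6),(3,7)]
def draw(s,im,P,Rm,p,col,off,f):
    q=proj(s,Rm.apply(P)+p)
    for a,b in ED: cv2.line(im,tuple(int(v) for v in ((q[a]-off+.5)*f)),tuple(int(v) for v in ((q[b]-off+.5)*f)),col,1,cv2.LINE_AA)
def toolparts(): return [boxc(-.1,.01,-.011,.011,0,.016),boxc(.01,.1,-.009,.009,0,.006)]
def boxparts(): return [boxc(-.085,.085,-.029,.029,.006,.068),boxc(-.095,.095,-.039,.039,0,.006)]
def overlay(s,fn,x0,y0,w,h,f,boxpose,lidpose=None,tcp=None):
    im=cv2.resize(s["img"][y0:y0+h,x0:x0+w,::-1],None,fx=f,fy=f,interpolation=cv2.INTER_CUBIC)
    off=np.array([x0,y0]); bp,by=boxpose; Rb=R.from_euler('z',by,degrees=True)
    for P in boxparts(): draw(s,im,P,Rb,np.r_[bp,0],(255,0,0),off,f)
    draw(s,im,boxc(-.070,.086,-.032,.032,.08,.09),Rb,np.r_[bp,0],(255,0,255),off,f)
    if tcp is not None:
        p,q=tcp; Rt=R.from_quat(q); Rp=Rt*R.from_euler('x',180,degrees=True); o=p+Rt.apply([.0335,0,.0089])
        for P in toolparts(): draw(s,im,P,Rp,o,(255,255,0),off,f)
    cv2.imwrite(fn,im)
E
python3 - <<'E'
import pickle
from station import manip
from h import *
st=manip.sense(); tcp=(st["tcp_pos"],st["tool_rot"])
t=pickle.load(open("pics/t4.pkl","rb")); s=pickle.load(open("pics/s4.pkl","rb"))
bp=([.5712,.0723],73.1)
overlay(t,"pics/ot.png",205,145,140,70,5,bp,None,tcp)
overlay(s,"pics/os.png",195,165,150,115,5,bp,None,tcp)
E
```

```text
(no output)
```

View pics/ot.png

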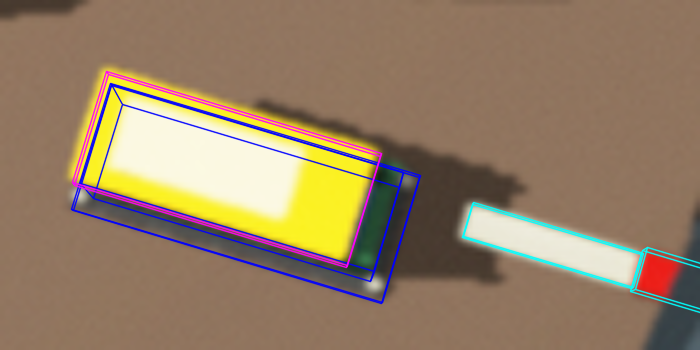

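View pics/os.png

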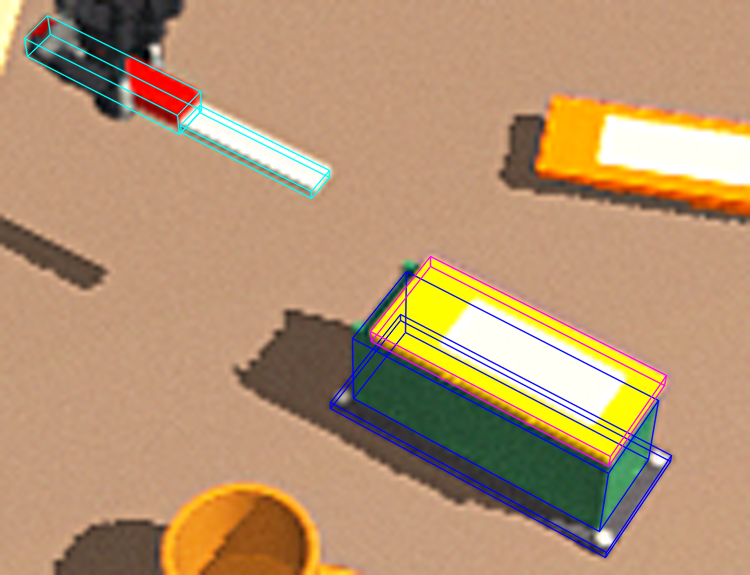

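The overlays fit to about 2 mm, so the tool line passes within about 1 mm of the slot centre. I'll lower so the underside sits at about 71.5 mm and close to about 10 mm from the edge.

>>> play_rows(
  steps=[
    [[0, 0, 0.02, 0, 0, 0], [0, 0, 0.03, 0, 0, 0], [0, 0, 0.02, 0, 0, 0], [0.007, 0, 0.01, 0, 0, 0], [0.01, 0, 0, 0, 0, 0], [0.008, 0, 0, 0, 0, 0], [0, 0, 0, 0, 0, 0], [0, 0, 0, 0, 0, 0]],
  ],
)

```text
t: 10.62
tcp_pos: [0.506, -0.1497, 0.0816]
tool_rot: [0.803, 0.596, 0.0, 0.001]
force: [-0.0, 0.2, -0.6]
finger_gap: 0.243
```

```bash
python3 look.py scene s5;python3 look.py top t5; python3 - <<'E'
import pickle
from station import manip
from h import *
st=manip.sense(); tcp=(st["tcp_pos"],st["tool_rot"]); print(tcp)
t=pickle.load(open("pics/t5.pkl","rb")); s=pickle.load(open("pics/s5.pkl","rb"))
bp=([.5712,.0723],73.1)
overlay(t,"pics/ot5.png",205,145,140,70,5,bp,None,tcp)
overlay(s,"pics/os5.png",225,185,110,95,7,bp,None,tcp)
E
```

```text
10.675 [ 0.5059 -0.1499  0.0815] [0.803 0.596 0.    0.001] [-0.4  0.2 -0.6] 0.242 [-0.5   0.66  1.81 -0.    0.67 -0.21]
10.725 [ 0.5058 -0.15    0.0814] [0.803 0.596 0.    0.   ] [ 0.4 -0.1 -1.1] 0.241 [-0.5   0.66  1.81 -0.    0.67 -0.21]
(array([ 0.50582563, -0.1499608 ,  0.08139315]), array([8.03252852e-01, 5.95638031e-01, 1.54197247e-04, 4.09912058e-04]))
```

View pics/ot5.png

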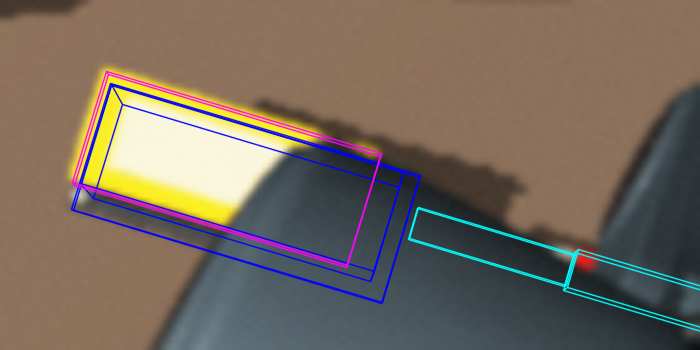

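View pics/os5.png

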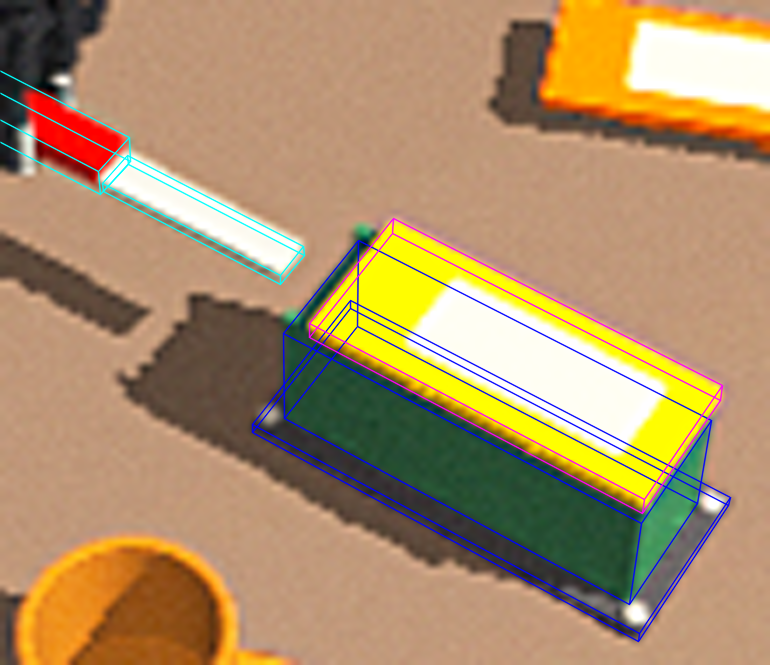

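>>> play_rows(
  steps=[
    [[0.006, 0, 0.001, 0, 0, 0], [0.007, 0, 0, 0, 0, 0], [0.006, 0, 0, 0, 0, 0], [0.006, 0, 0, 0, 0, 0], [0.005, 0, 0, 0, 0, 0], [0, 0, 0, 0, 0, 0]],
  ],
)

```text
t: 11.48
tcp_pos: [0.5144, -0.1205, 0.08]
tool_rot: [0.803, 0.596, -0.0, -0.0]
force: [-0.3, -0.1, -0.6]
finger_gap: 0.239
```

>>> play_rows(
  steps=[
    [[0.006, 0, 0, 0, 0, 0], [0.006, 0, 0, 0, 0, 0], [0.005, 0, 0, 0, 0, 0], [0.005, 0, 0, 0, 0, 0], [0.004, 0, 0, 0, 0, 0], [0, 0, 0, 0, 0, 0]],
  ],
)

```text
t: 12.22
tcp_pos: [0.5219, -0.0958, 0.08]
tool_rot: [0.803, 0.596, -0.0, -0.0]
force: [0.6, -0.5, -0.6]
finger_gap: 0.241
```

```bash
python3 look.py scene s6; python3 look.py wrist w6; python3 - <<'E'
import pickle
from station import manip
from h import *
st=manip.sense(); tcp=(st["tcp_pos"],st["tool_rot"]); print(tcp)
s=pickle.load(open("pics/s6.pkl","rb"))
im=cv2.resize(s["img"][185:280,225:335,::-1],None,fx=7,fy=7,interpolation=cv2.INTER_CUBIC);cv2.imwrite("pics/os6.png",im)
b=np.array([.2907,.9568]);print("in",(np.array(st["tcp_pos"][:2])-[.5465,-.009])@b+.1335)
E
```

```text
12.275 [ 0.5219 -0.096   0.08  ] [ 0.803  0.596 -0.     0.   ] [ 0.   0.9 -1. ] 0.242 [-0.39  0.67  1.8  -0.    0.67 -0.1 ]
12.325 [ 0.5219 -0.0961  0.08  ] [ 0.803  0.596 -0.     0.   ] [-0.6 -0.2 -0.9] 0.243 [-0.39  0.67  1.8  -0.    0.67 -0.1 ]
(array([ 0.52189206, -0.09613924,  0.08000782]), array([ 8.03193270e-01,  5.95718531e-01, -1.98006448e-05,  4.54652381e-05]))
in 0.042971646639888325
```

View pics/os6.png

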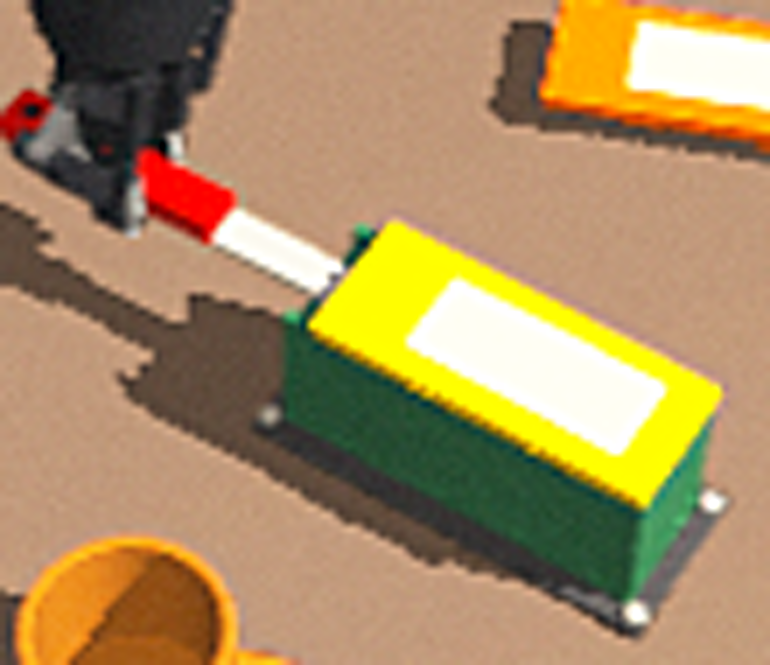

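View pics/w6.png

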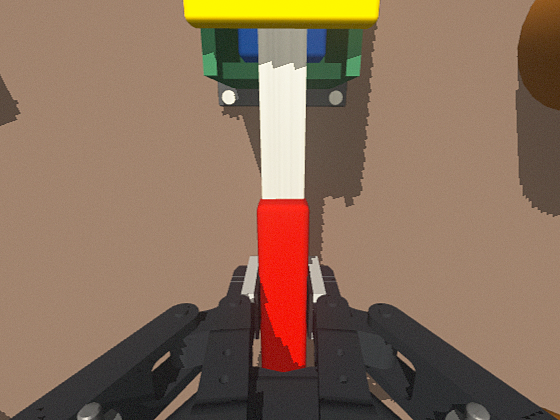

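The wrist view shows the blade centred in the slot between the green side walls, at columns 259-306 with the walls at 205 and 360, about 43 mm in. There's no contact force. I'll lower it to the floor and start levering.

>>> play_rows(
  steps=[
    [[0, 0, 0.0015, 0, 0, 0], [0, 0, 0.0015, 0, 0, 0], [-0.0003, 0, 0.004, 0, 2.5, 0], [-0.0003, 0, 0.004, 0, 2.5, 0], [-0.0003, 0, 0.004, 0, 2.5, 0], [0, 0, 0, 0, 0, 0]],
  ],
)

```text
t: 13.08
tcp_pos: [0.5215, -0.0972, 0.0646]
tool_rot: [0.802, 0.594, 0.052, -0.039]
force: [-0.8, -0.8, -1.0]
finger_gap: 0.245
```

>>> play_rows(
  steps=[
    [[-0.0003, 0, 0.004, 0, 2.5, 0], [-0.0003, 0, 0.004, 0, 2.5, 0], [0, 0, 0, 0, 0, 0]],
  ],
)

```text
t: 13.45
tcp_pos: [0.5218, -0.096, 0.0569]
tool_rot: [0.799, 0.592, 0.087, -0.065]
force: [-0.8, -0.0, -0.1]
finger_gap: 0.241
```

>>> play_rows(
  steps=[
    [[-0.0003, 0, 0.004, 0, 2.5, 0], [0, 0, 0, 0, 0, 0]],
  ],
)

```text
t: 13.7
tcp_pos: [0.5221, -0.0952, 0.0532]
tool_rot: [0.797, 0.59, 0.104, -0.078]
force: [1.3, 1.0, 0.2]
finger_gap: 0.238
```

```bash
python3 look.py scene s7; python3 look.py wrist w7; python3 - <<'E'
import pickle
from h import *
s=pickle.load(open("pics/s7.pkl","rb"))
im=cv2.resize(s["img"][185:280,225:335,::-1],None,fx=7,fy=7,interpolation=cv2.INTER_CUBIC);cv2.imwrite("pics/os7.png",im)
E
```

```text
13.75 [ 0.5222 -0.0953  0.0532] [ 0.796  0.591  0.104 -0.077] [0.3 0.4 0.4] 0.24 [-0.53  0.73  1.82  0.4   0.69 -0.56]
13.8 [ 0.5222 -0.0953  0.0532] [ 0.796  0.591  0.104 -0.077] [1.1 1.3 0.5] 0.238 [-0.53  0.73  1.82  0.4   0.69 -0.56]
```

View pics/os7.png

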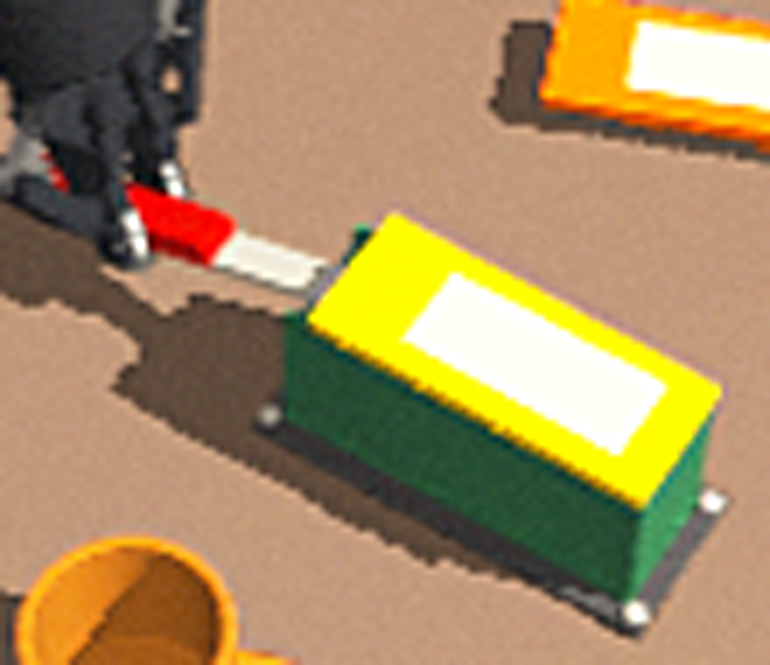

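The lid end has begun to rise slightly (corner row 220→213 in the crop). Continuing.

>>> play_rows(
  steps=[
    [[-0.0003, 0, 0.004, 0, 2.5, 0], [0, 0, 0, 0, 0, 0]],
  ],
)

```text
t: 14.05
tcp_pos: [0.5222, -0.0951, 0.0488]
tool_rot: [0.794, 0.589, 0.121, -0.09]
force: [0.1, -2.0, -1.5]
finger_gap: 0.239
```

>>> play_rows(
  steps=[
    [[-0.0003, 0, 0.004, 0, 2.5, 0], [0, 0, 0, 0, 0, 0]],
  ],
)

```text
t: 14.3
tcp_pos: [0.5224, -0.0941, 0.0449]
tool_rot: [0.791, 0.586, 0.139, -0.103]
force: [-0.9, -0.3, -1.4]
finger_gap: 0.241
```

```bash
python3 look.py scene s8; python3 - <<'E'
import pickle
from h import *
s=pickle.load(open("pics/s8.pkl","rb"))
im=cv2.resize(s["img"][185:280,225:335,::-1],None,fx=7,fy=7,interpolation=cv2.INTER_CUBIC);cv2.imwrite("pics/os8.png",im)
E
```

```text
14.35 [ 0.5225 -0.0939  0.0451] [ 0.791  0.586  0.139 -0.103] [ 1.  -0.6 -1.9] 0.239 [-0.57  0.76  1.82  0.52  0.72 -0.69]
```

View pics/os8.png

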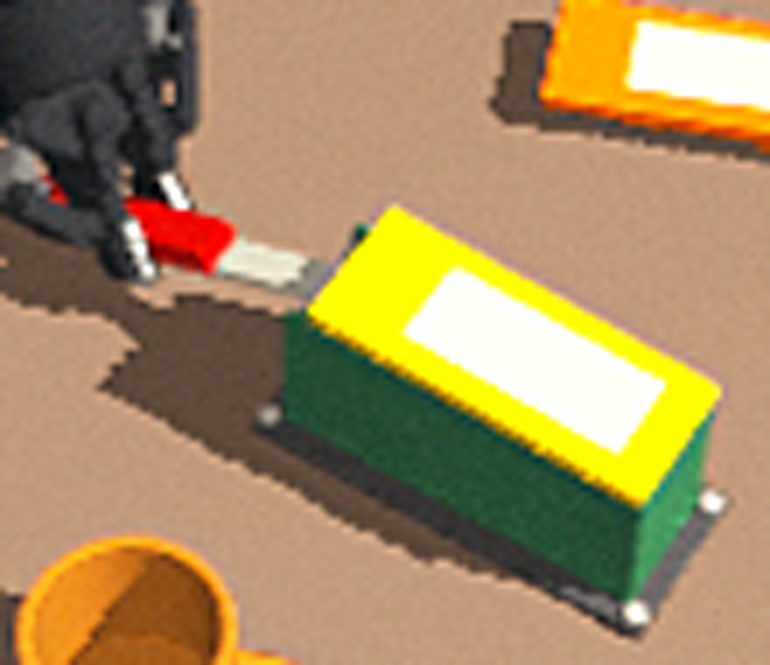

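```bash
python3 - <<'E'
import pickle
from h import *
s=pickle.load(open("pics/s8.pkl","rb"))
Rb=R.from_euler('z',73.1,degrees=True); 
for h in(0,.006,.011,.014): print(h,(proj(s,Rb.apply([-.07,.032,.09+h])+[.5712,.0723,0])-[225,185])*7)
E
```

```text
0 [[389.83179093 215.24777206]]
0.006 [[390.06635116 206.39967944]]
0.011 [[390.26307352 198.97890881]]
0.014 [[390.38165927 194.50561095]]
```

>>> play_rows(
  steps=[
    [[-0.0003, 0, 0.004, 0, 2.5, 0], [0, 0, 0, 0, 0, 0]],
  ],
)

```text
t: 14.6
tcp_pos: [0.5228, -0.0927, 0.0412]
tool_rot: [0.788, 0.584, 0.156, -0.116]
force: [-0.7, 0.7, -0.4]
finger_gap: 0.241
```

```bash
python3 look.py scene s9; python3 - <<'E'
import pickle
from h import *
s=pickle.load(open("pics/s9.pkl","rb"))
im=cv2.resize(s["img"][185:280,225:335,::-1],None,fx=7,fy=7,interpolation=cv2.INTER_CUBIC);cv2.imwrite("pics/os9.png",im)
E
```

```text
14.65 [ 0.5228 -0.0926  0.0414] [ 0.788  0.584  0.156 -0.116] [ 0.3  0.3 -1.5] 0.242 [-0.59  0.78  1.82  0.57  0.75 -0.75]
```

View pics/os9.png

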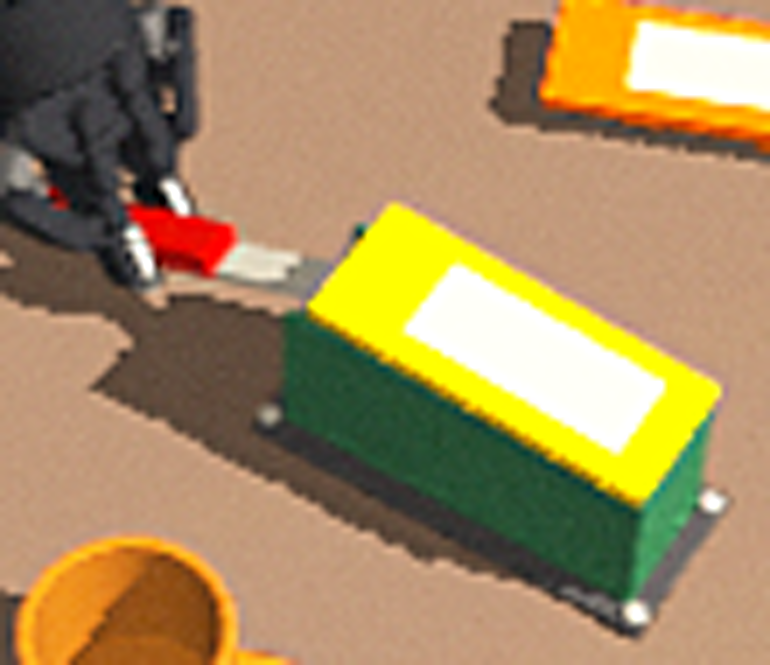

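The corner has risen from row 220 to about 203, roughly 11 mm, which matches a pop. I'll tilt back and check that the lid stays up by itself.

>>> play_rows(
  steps=[
    [[0.0005, 0, -0.004, 0, -2.5, 0], [0.0011, 0, -0.008, 0, -5, 0], [0.0011, 0, -0.008, 0, -5, 0], [0.0011, 0, -0.008, 0, -5, 0], [0.0011, 0, -0.008, 0, -5, 0], [0, 0, -0.003, 0, 0, 0], [0, 0, 0, 0, 0, 0]],
  ],
)

```text
t: 15.52
tcp_pos: [0.5219, -0.096, 0.0805]
tool_rot: [0.803, 0.596, 0.001, -0.0]
force: [-0.3, -0.2, -1.6]
finger_gap: 0.246
```

```bash
python3 look.py scene s10; python3 look.py wrist w10; python3 - <<'E'
import pickle
from h import *
s=pickle.load(open("pics/s10.pkl","rb"))
im=cv2.resize(s["img"][185:280,225:335,::-1],None,fx=7,fy=7,interpolation=cv2.INTER_CUBIC);cv2.imwrite("pics/os10.png",im)
E
```

```text
15.575 [ 0.5217 -0.0964  0.0803] [ 0.803  0.595  0.    -0.   ] [-0.4  0.3 -2. ] 0.241 [-0.39  0.67  1.8   0.    0.67 -0.1 ]
15.625 [ 0.5215 -0.0966  0.0801] [ 0.804  0.595  0.    -0.   ] [ 0.2 -0.5 -1.1] 0.24 [-0.39  0.67  1.8   0.    0.67 -0.1 ]
```

View pics/os10.png

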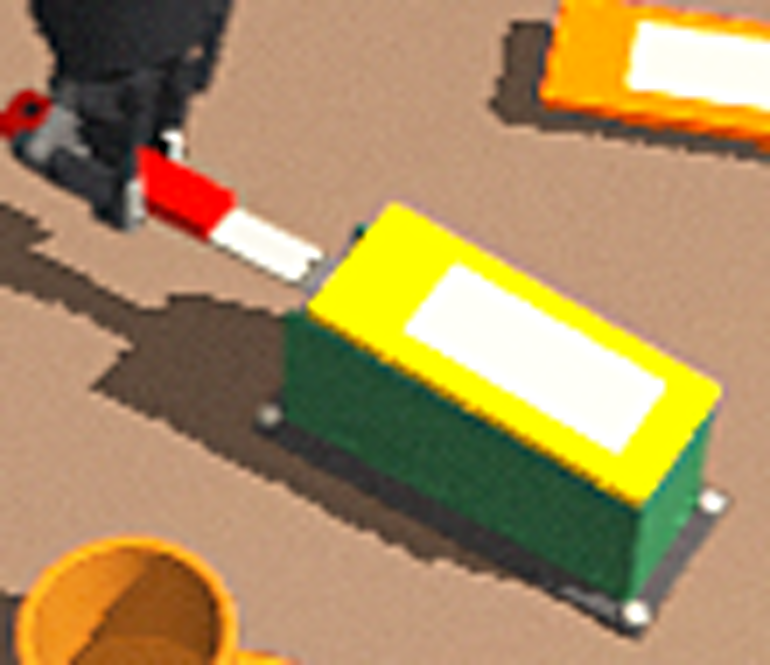

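View pics/w10.png

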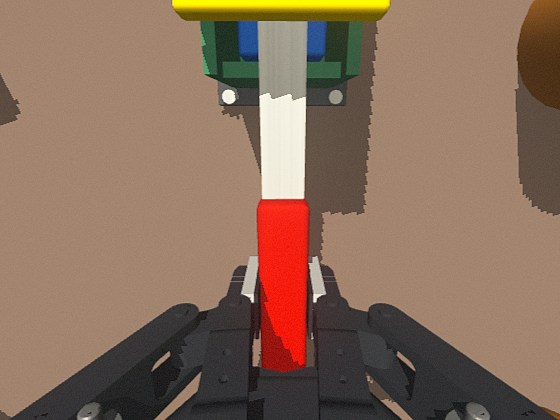

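The lid stays up by itself (corner still at row 203, plate larger in the wrist view), so it has popped, and the grip is unchanged. I'll withdraw and return the tool.

```bash
python3 - <<'E'
from station import manip
from h import *
st=manip.sense(); r=R.from_quat(st["tool_rot"]); p=st["tcp_pos"]
b=np.array([np.cos(np.radians(73.1)),np.sin(np.radians(73.1)),0])
p1=p-b*.08
p,r=plan(p,r,[(p1,r)],step=.02); p,r=plan(p,r,[(p1+[0,0,.11],r)],step=.03)
plan(p,r,[([.4425,.3313,.19],down(10.2))],step=.037)
E
```

```text
[[-0.02, 0, 0, 0, 0, 0], [-0.02, 0, 0, 0, 0, 0], [-0.02, 0, 0, 0, 0, 0], [-0.02, 0, 0, 0, 0, 0]]
end [ 0.4982 -0.1731  0.08  ] [ 0.804  0.595  0.    -0.   ]
[[0, 0, -0.028, 0, 0, 0], [0, 0, -0.027, 0, 0, 0], [0, 0, -0.028, 0, 0, 0], [0, 0, -0.027, 0, 0, 0]]
end [ 0.4983 -0.1732  0.19  ] [ 0.804  0.595  0.    -0.   ]
[[0.033, -0.014, 0, 0, 0, 4.5], [0.032, -0.017, 0, 0, 0, 4.5], [0.031, -0.02, 0, 0, 0, 4.5], [0.029, -0.021, 0, 0, 0, 4.5], [0.027, -0.024, 0, 0, 0, 4.5], [0.026, -0.026, 0, 0, 0, 4.5], [0.023, -0.028, 0, 0, 0, 4.5], [0.021, -0.03, 0, 0, 0, 4.5], [0.018, -0.031, 0, 0, 0, 4.5], [0.016, -0.032, 0, 0, 0, 4.5]]
[[0.014, -0.034, 0, 0, 0, 4.5], [0.011, -0.035, 0, 0, 0, 4.5], [0.008, -0.035, 0, 0, 0, 4.5], [0.005, -0.036, 0, 0, 0, 4.5]]
end [0.4427 0.3316 0.1904] [ 0.996  0.088 -0.    -0.   ]
```

>>> play_rows(
  steps=[
    [[-0.015, 0, 0, 0, 0, 0], [-0.02, 0, 0, 0, 0, 0], [-0.025, 0, 0, 0, 0, 0], [-0.02, 0, 0, 0, 0, 0], [0, 0, -0.028, 0, 0, 0], [0, 0, -0.027, 0, 0, 0], [0, 0, -0.028, 0, 0, 0], [0, 0, -0.027, 0, 0, 0]],
  ],
)

```text
t: 16.62
tcp_pos: [0.4978, -0.1741, 0.1908]
tool_rot: [0.804, 0.595, -0.0, -0.0]
force: [0.3, 0.5, -1.7]
finger_gap: 0.241
```

>>> play_rows(
  steps=[
    [[0.033, -0.014, 0, 0, 0, 4.5], [0.032, -0.017, 0, 0, 0, 4.5], [0.031, -0.02, 0, 0, 0, 4.5], [0.029, -0.021, 0, 0, 0, 4.5], [0.027, -0.024, 0, 0, 0, 4.5], [0.026, -0.026, 0, 0, 0, 4.5], [0.023, -0.028, 0, 0, 0, 4.5], [0.021, -0.03, 0, 0, 0, 4.5], [0.018, -0.031, 0, 0, 0, 4.5], [0.016, -0.032, 0, 0, 0, 4.5]],
  ],
)

```text
t: 17.88
tcp_pos: [0.4583, 0.1869, 0.1899]
tool_rot: [0.971, 0.241, -0.0, -0.0]
force: [-0.1, -0.2, -1.3]
finger_gap: 0.241
```

>>> play_rows(
  steps=[
    [[0.014, -0.034, 0, 0, 0, 4.5], [0.011, -0.035, 0, 0, 0, 4.5], [0.008, -0.035, 0, 0, 0, 4.5], [0.005, -0.036, 0, 0, 0, 4.5], [0, 0, 0, 0, 0, 0], [0, 0, 0, 0, 0, 0]],
  ],
)

```text
t: 18.62
tcp_pos: [0.4426, 0.3306, 0.1897]
tool_rot: [0.996, 0.088, -0.001, 0.0]
force: [0.1, -0.2, -0.8]
finger_gap: 0.244
```

```bash
python3 look.py wrist w11; python3 - <<'E'
from station import manip
from h import *
st=manip.sense(); r=R.from_quat(st["tool_rot"]); p=st["tcp_pos"]
print(r.as_euler('xyz',degrees=True))
plan(p,r,[([.4425,.3313,.07],down(10.2)),([.4425,.3313,.052],down(10.2))],step=.04,pr=.0005,ar=.1)
E
```

```text
18.675 [0.4427 0.3304 0.1898] [ 0.996  0.088 -0.001  0.   ] [ 0.5  0.1 -0.6] 0.243 [ 0.44  0.51  1.68 -0.    0.96  1.83]
[1.79959736e+02 7.31405158e-02 1.00621034e+01]
[[0, -0.0005, 0.04, 0, 0, 0], [0, 0, 0.04, 0, 0, -0.1], [0, -0.0005, 0.04, 0, 0.1, 0], [0, 0, 0.018, 0, 0, 0]]
end [0.4424 0.3313 0.0518] [0.996 0.089 0.    0.   ]
```

View pics/w11.png

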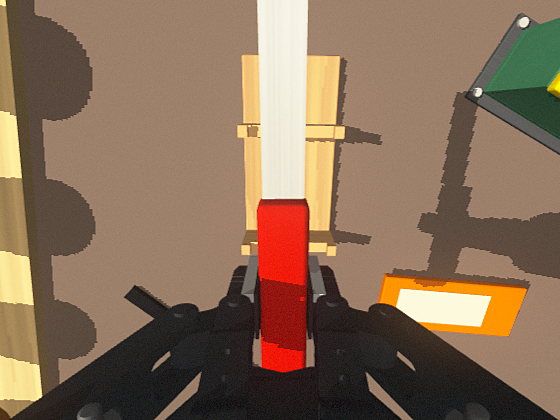

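The tool is over the rest just as before. Lowering.

>>> play_rows(
  steps=[
    [[0, -0.0005, 0.04, 0, 0, 0], [0, 0, 0.04, 0, 0, 0], [0, -0.0005, 0.04, 0, 0, 0], [0, 0, 0.017, 0, 0, 0], [0, 0, 0.002, 0, 0, 0], [0, 0, 0.001, 0, 0, 0], [0, 0, 0, 0, 0, 0]],
  ],
)

```text
t: 19.55
tcp_pos: [0.4432, 0.3333, 0.0516]
tool_rot: [0.996, 0.088, 0.001, -0.0]
force: [0.8, -0.6, -0.0]
finger_gap: 0.24
```

>>> play_rows(
  steps=[
    [[0, 0, 0.001, 0, 0, 0], [0, 0, 0.001, 0, 0, 0], [0, 0, 0, 0, 0, 0]],
  ],
)

```text
t: 19.92
tcp_pos: [0.4426, 0.3331, 0.0489]
tool_rot: [0.996, 0.088, 0.0, -0.0]
force: [0.2, 0.6, 4.0]
finger_gap: 0.243
```

Contact at 4 N with the TCP at the original height. Releasing.

>>> play_rows(
  steps=[
    [[0, 0, 0, 0, 0, 0], [0, 0, 0, 0, 0, 0], [0, 0, 0, 0, 0, 0], [0, 0, 0, 0, 0, 0], [0, 0, 0, 0, 0, 0]],
  ],
  fingers=1,
)

```text
t: 20.55
tcp_pos: [0.4423, 0.3329, 0.0482]
tool_rot: [0.996, 0.088, -0.0, 0.0]
force: [-0.9, 0.7, -0.1]
finger_gap: 1.006
```

>>> play_rows(
  steps=[
    [[0, 0, -0.02, 0, 0, 0], [0, 0, -0.03, 0, 0, 0], [0, 0, -0.04, 0, 0, 0], [0, 0, -0.04, 0, 0, 0], [0, 0, -0.02, 0, 0, 0], [0, 0, 0, 0, 0, 0]],
  ],
)

```text
t: 21.3
tcp_pos: [0.4432, 0.3334, 0.1999]
tool_rot: [0.996, 0.088, 0.002, -0.001]
force: [0.7, -0.6, 0.4]
finger_gap: 0.997
```

```bash
python3 look.py wrist w12; python3 look.py top t12; python3 - <<'E'
import pickle
from h import *
for f in("w12","t12"):
    s=pickle.load(open(f"pics/{f}.pkl","rb"));r,st=maskfit(s,"red",.056); print(np.round(r[0],4),np.round(r[1],4),r[2])
r,st=maskfit(s,"yellow",.097); print(np.round(r[0],4),np.round(r[1],4),r[2])
E
```

```text
21.35 [0.4423 0.3329 0.1985] [ 0.996  0.088  0.    -0.   ] [0.1 0.1 0.3] 1.0 [ 0.44  0.5   1.67 -0.    0.98  1.84]
21.4 [0.4418 0.3327 0.1976] [ 0.996  0.088 -0.001  0.   ] [ 0.3  1.1 -1.2] 1.0 [ 0.44  0.5   1.67 -0.    0.98  1.84]
[0.431  0.3311] [0.1085 0.0204] 10.710265159606934
[0.4091 0.3214] [0.0656 0.02  ] 11.942752838134766
[0.5732 0.0785] [0.1572 0.0662] 73.4007339477539
```

View pics/w12.png

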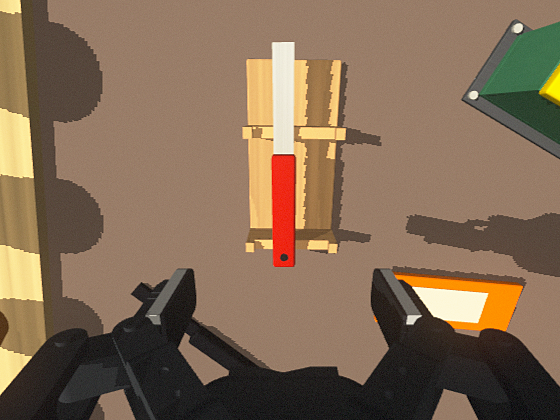

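View pics/t12.png

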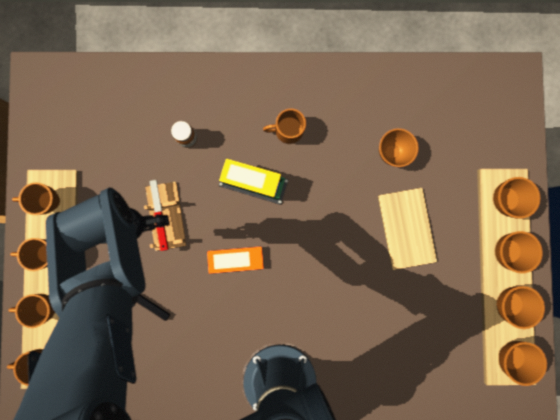

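The tool lies across both bars again at the same place and yaw. Now I'll hover over the lid.

```bash
python3 - <<'E'
from station import manip
from h import *
st=manip.sense(); r=R.from_quat(st["tool_rot"]); p=st["tcp_pos"]
b=np.array([np.cos(np.radians(73.1)),np.sin(np.radians(73.1)),0])
plan(p,r,[(np.array([.5735,.08,.2])-b*.03,down(73.1))],step=.04)
E
```

```text
[[0.009, 0.037, 0, 0, 0, -8.0], [0.004, 0.039, -0.001, 0, 0, -7.5], [-0.002, 0.038, 0, 0, 0, -8.0], [-0.006, 0.038, 0, 0, 0, -8.0], [-0.012, 0.036, 0, 0, 0, -8.0], [-0.017, 0.035, -0.001, 0, 0, -7.5], [-0.021, 0.032, 0, 0, 0, -8.0], [-0.026, 0.028, 0, 0, 0, -8.0]]
end [0.5643 0.051  0.1997] [ 0.803  0.596 -0.001 -0.   ]
```

>>> play_rows(
  steps=[
    [[0.009, 0.037, 0, 0, 0, -8.0], [0.004, 0.039, -0.001, 0, 0, -7.5], [-0.002, 0.038, 0, 0, 0, -8.0], [-0.006, 0.038, 0, 0, 0, -8.0], [-0.012, 0.036, 0, 0, 0, -8.0], [-0.017, 0.035, -0.001, 0, 0, -7.5], [-0.021, 0.032, 0, 0, 0, -8.0], [-0.026, 0.028, 0, 0, 0, -8.0], [0, 0, 0, 0, 0, 0], [0, 0, 0, 0, 0, 0]],
  ],
)

```text
t: 22.65
tcp_pos: [0.5635, 0.0517, 0.1988]
tool_rot: [0.804, 0.595, -0.001, -0.001]
force: [0.1, 0.1, -0.0]
finger_gap: 1.001
```

```bash
python3 look.py wrist w13; python3 - <<'E'
import pickle
from h import *
s=pickle.load(open("pics/w13.pkl","rb"))
r,st=maskfit(s,"yellow",.096); print(np.round(r[0],4),np.round(r[1],4),r[2],st,cv2.boxPoints(r).round(4).tolist())
im=s["img"][:,:,::-1].copy()
Rb=R.from_euler('zy',[73.1,4],degrees=True); b=np.array([.2907,.9568])
draw(s,im,boxc(-.156,0,-.032,.032,0,.01),Rb,np.r_[np.array([.5712,.0723])+b*.086,.08],(255,0,255),np.zeros(2),1)
cv2.imwrite("pics/ow13.png",im)
E
```

```text
22.7 [0.5636 0.0521 0.1991] [ 0.803  0.596 -0.001 -0.001] [0.5 0.3 0.1] 1.0 [-0.11  0.51  1.63  0.    1.    0.19]
[0.5739 0.079 ] [0.1559 0.0651] 72.90270233154297 [ 243   68   92  205 9933] [[0.5199000239372253, 0.014100000262260437], [0.582099974155426, -0.004999999888241291], [0.628000020980835, 0.14399999380111694], [0.5658000111579895, 0.163100004196167]]
```

View pics/ow13.png

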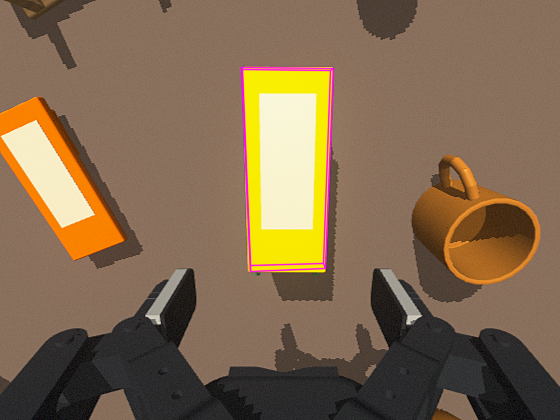

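The wrist view matches the sloped-lid model: lid from (243,68) to (326,270), centre (0.574, 0.079), yaw 73°. I'll descend with a matching -4° pitch and grip the plate's sides.

```bash
python3 - <<'E'
from station import manip
from h import *
st=manip.sense(); r=R.from_quat(st["tool_rot"]); p=st["tcp_pos"]
plan(p,r,[(np.array([.575,.083,.15]),down(73.,-4)),(np.array([.575,.083,.089]),down(73.,-4))],step=.02)
E
```

```text
[[0.011, 0.001, 0.016, 0, -1.5, 0], [0.011, 0, 0.016, 0, -1.0, 0], [0.012, 0.001, 0.016, 0, -1.5, 0], [0.001, 0, 0.015, 0, 0, 0], [0.001, 0, 0.016, 0, 0, 0], [0.001, 0, 0.015, 0, 0, 0], [0.001, 0, 0.015, 0, 0, 0]]
end [0.5746 0.0828 0.0892] [ 0.803  0.595 -0.029  0.02 ]
```

>>> play_rows(
  steps=[
    [[0.011, 0.001, 0.016, 0, -1.5, 0], [0.011, 0, 0.016, 0, -1.0, 0], [0.012, 0.001, 0.016, 0, -1.5, 0], [0.001, 0, 0.015, 0, 0, 0], [0.001, 0, 0.016, 0, 0, 0], [0.001, 0, 0.015, 0, 0, 0], [0.001, 0, 0.015, 0, 0, 0], [0, 0, 0, 0, 0, 0], [0, 0, 0, 0, 0, 0]],
  ],
)

```text
t: 23.82
tcp_pos: [0.5765, 0.0817, 0.0905]
tool_rot: [0.803, 0.595, -0.028, 0.021]
force: [0.5, 1.1, -0.8]
finger_gap: 0.997
```

```bash
python3 look.py wrist w14
```

```text
23.875 [0.5767 0.0817 0.0908] [ 0.803  0.595 -0.028  0.021] [ 0.4 -0.2  1.8] 1.001 [-0.02  0.7   1.64 -0.09  0.82  0.34]
```

View pics/w14.png

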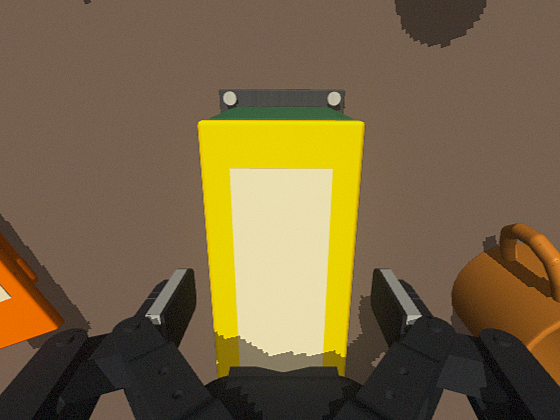

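>>> play_rows(
  steps=[
    [[0, 0, 0.001, 0, 0, 0], [0, 0, 0, 0, 0, 0], [0, 0, 0, 0, 0, 0], [0, 0, 0, 0, 0, 0], [0, 0, 0, 0, 0, 0], [0, 0, 0, 0, 0, 0]],
  ],
  fingers=0,
  squeeze=40,
)

```text
t: 24.62
tcp_pos: [0.5758, 0.0822, 0.0898]
tool_rot: [0.803, 0.595, -0.028, 0.021]
force: [-3.0, 1.4, 6.1]
finger_gap: 0.738
```

```bash
python3 look.py wrist w15; python3 look.py scene s15; python3 - <<'E'
import pickle
from h import *
s=pickle.load(open("pics/s15.pkl","rb"))
im=cv2.resize(s["img"][165:280,215:345,::-1],None,fx=5,fy=5,interpolation=cv2.INTER_CUBIC);cv2.imwrite("pics/os15.png",im)
E
```

```text
24.675 [0.5758 0.0822 0.0899] [ 0.803  0.595 -0.028  0.021] [-2.3  2.6  5.6] 0.74 [-0.02  0.7   1.64 -0.09  0.82  0.34]
24.725 [0.5758 0.0822 0.0898] [ 0.803  0.595 -0.028  0.021] [-2.8  1.1  5.4] 0.737 [-0.02  0.7   1.64 -0.09  0.82  0.34]
```

View pics/os15.png

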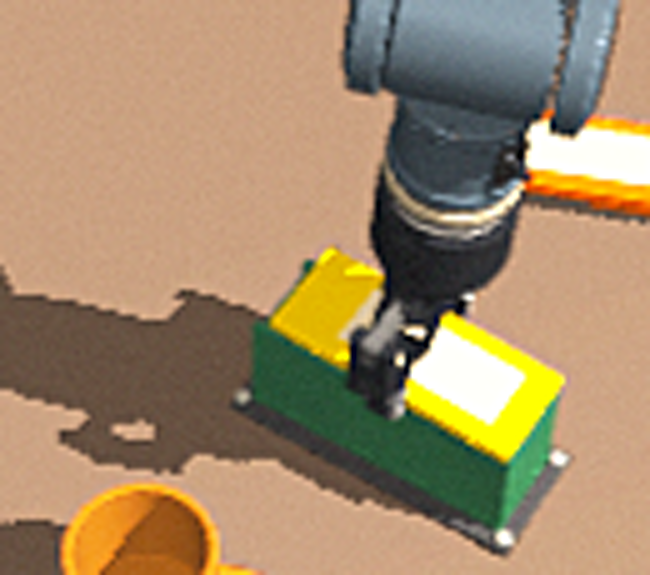

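Gripped at opening 0.74 (about 63 mm, matching the 64 mm plate). Lifting gently.

>>> play_rows(
  steps=[
    [[-0.0004, 0, -0.005, 0, 0, 0], [-0.0007, 0, -0.01, 0, 0, 0], [0, 0, 0, 0, 0, 0]],
  ],
)

```text
t: 25.1
tcp_pos: [0.5771, 0.0816, 0.1053]
tool_rot: [0.803, 0.595, -0.027, 0.022]
force: [0.3, 0.6, -1.2]
finger_gap: 0.74
```

>>> play_rows(
  steps=[
    [[-0.001, 0, -0.015, 0, 0, 0], [-0.001, 0, -0.02, 0, 0, 0], [-0.001, 0, -0.02, 0, 0, 0], [0, 0, -0.02, 0, 2, 0], [0, 0, -0.02, 0, 2, 0], [0, 0, 0, 0, 0, 0], [0, 0, 0, 0, 0, 0]],
  ],
  squeeze=60,
)

```text
t: 25.98
tcp_pos: [0.5766, 0.0846, 0.1991]
tool_rot: [0.803, 0.596, -0.0, -0.0]
force: [0.8, 0.1, -1.9]
finger_gap: 0.734
```

```bash
python3 look.py wrist w16; python3 look.py scene s16; python3 - <<'E'
from station import manip
from h import *
t=manip.snapshot("top")
hits=manip.regions_of("board",t)
for d in hits[:1]:
    m=d["pixels"].astype(np.uint8); c=max(cv2.findContours(m,0,2)[0],key=cv2.contourArea)[:,0]
    r=cv2.minAreaRect(ray(t,c,.012)[:,:2].astype(np.float32)); print(d["score"],r, cv2.boxPoints(r).round(3).tolist())
E
```

```text
26.025 [0.5764 0.0847 0.1987] [ 0.803  0.596 -0.001 -0.   ] [ 0.7 -0.3 -1.3] 0.732 [-0.05  0.53  1.59 -0.    1.02  0.25]
26.075 [0.5763 0.0848 0.1985] [ 0.803  0.596 -0.001 -0.001] [-0.4  0.2 -1.2] 0.734 [-0.05  0.54  1.59 -0.    1.02  0.25]
0.71 ((0.4358067512512207, -0.37186965346336365), (0.22125156223773956, 0.1322484016418457), 9.59386920928955) [[0.3160000145435333, -0.32499998807907104], [0.33799999952316284, -0.4560000002384186], [0.5559999942779541, -0.4189999997615814], [0.5339999794960022, -0.2879999876022339]]
```

View pics/w16.png

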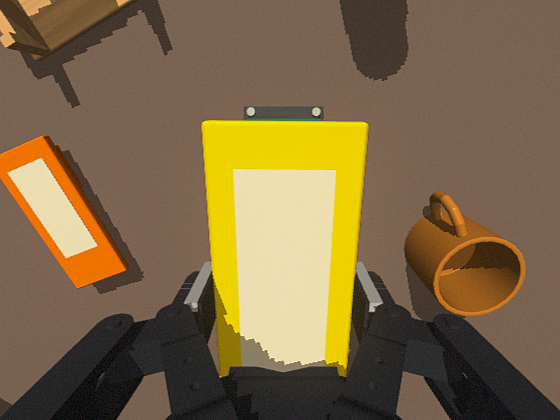

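View pics/s16.png

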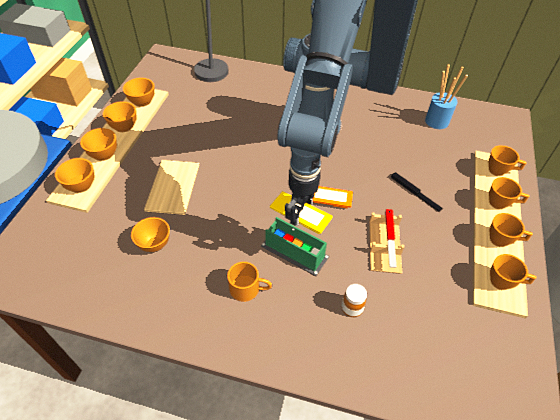

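The lid is lifted and level and the box is open. The board centre is about (0.436, -0.371) with yaw 9.7°. Moving there.

```bash
python3 - <<'E'
from station import manip
from h import *
st=manip.sense(); r=R.from_quat(st["tool_rot"]); p=st["tcp_pos"]
plan(p,r,[(np.array([.4395,-.3705,.19]),down(9.7))],step=.035)
E
```

```text
[[-0.034, 0, 0.001, 0, 0, 4.5], [-0.034, 0.003, 0, 0, 0, 4.5], [-0.033, 0.005, 0.001, 0, 0, 4.5], [-0.033, 0.008, 0.001, 0, 0, 4.5], [-0.033, 0.011, 0, 0, 0, 4.5], [-0.031, 0.013, 0.001, 0, 0, 4.5], [-0.03, 0.015, 0, 0, 0, 4.5], [-0.029, 0.018, 0.001, 0, 0, 4.5], [-0.028, 0.02, 0.001, 0, 0, 5.0], [-0.025, 0.022, 0, 0, 0, 4.5]]
[[-0.024, 0.025, 0.001, 0, 0, 4.5], [-0.022, 0.026, 0.001, 0, 0, 4.5], [-0.019, 0.027, 0, 0, 0, 4.5], [-0.018, 0.03, 0.001, 0, 0, 4.5]]
end [ 0.4393 -0.371   0.1898] [ 0.996  0.084 -0.001 -0.   ]
```

>>> play_rows(
  steps=[
    [[-0.034, 0, 0.001, 0, 0, 4.5], [-0.034, 0.003, 0, 0, 0, 4.5], [-0.033, 0.005, 0.001, 0, 0, 4.5], [-0.033, 0.008, 0.001, 0, 0, 4.5], [-0.033, 0.011, 0, 0, 0, 4.5], [-0.031, 0.013, 0.001, 0, 0, 4.5], [-0.03, 0.015, 0, 0, 0, 4.5], [-0.029, 0.018, 0.001, 0, 0, 4.5], [-0.028, 0.02, 0.001, 0, 0, 5.0], [-0.025, 0.022, 0, 0, 0, 4.5]],
  ],
)

```text
t: 27.42
tcp_pos: [0.4784, -0.241, 0.1928]
tool_rot: [0.971, 0.237, -0.0, -0.0]
force: [0.1, -0.0, -1.3]
finger_gap: 0.734
```

>>> play_rows(
  steps=[
    [[-0.024, 0.025, 0.001, 0, 0, 4.5], [-0.022, 0.026, 0.001, 0, 0, 4.5], [-0.019, 0.027, 0, 0, 0, 4.5], [-0.018, 0.03, 0.001, 0, 0, 4.5], [0, 0, 0, 0, 0, 0], [0, 0, 0, 0, 0, 0]],
  ],
)

```text
t: 28.18
tcp_pos: [0.4394, -0.3702, 0.1897]
tool_rot: [0.996, 0.084, -0.0, -0.001]
force: [0.0, 0.8, -0.8]
finger_gap: 0.732
```

```bash
python3 look.py wrist w17; python3 look.py scene s17
```

```text
28.225 [ 0.4396 -0.3699  0.1899] [ 0.996  0.084 -0.    -0.001] [-0.2 -0.7 -2.2] 0.728 [-0.89  0.54  1.62  0.    0.99  0.51]
28.275 [ 0.4398 -0.3698  0.19  ] [ 0.996  0.085 -0.    -0.001] [-0.5  0.2 -1.1] 0.728 [-0.89  0.54  1.62  0.    0.99  0.51]
```

View pics/w17.png

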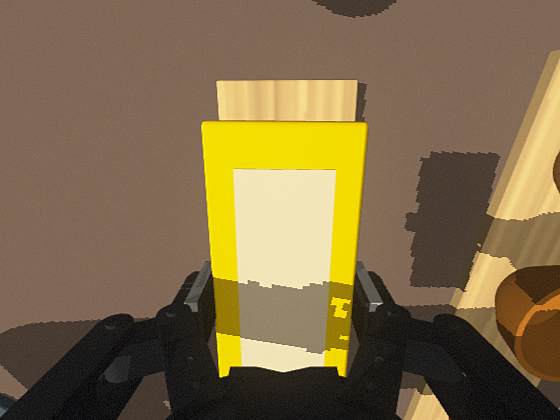

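View pics/s17.png

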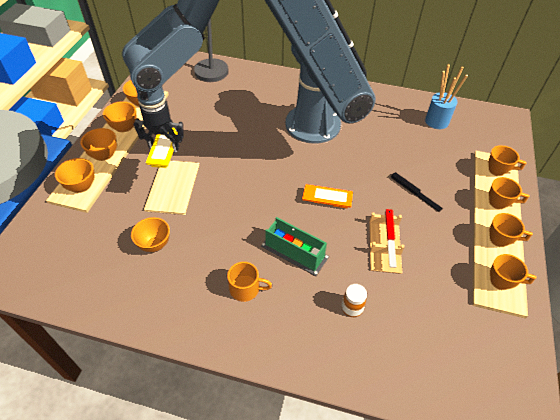

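The lid is aligned over the board: board edge at columns 217-358, lid centred at about 285. Descending.

>>> play_rows(
  steps=[
    [[0, 0, 0.03, 0, 0, 0], [0, 0, 0.04, 0, 0, 0], [0, 0, 0.04, 0, 0, 0], [0, 0, 0.025, 0, 0, 0], [0, 0, 0.01, 0, 0, 0], [0, 0, 0.006, 0, 0, 0], [0, 0, 0, 0, 0, 0], [0, 0, 0, 0, 0, 0]],
  ],
)

```text
t: 29.28
tcp_pos: [0.4402, -0.3716, 0.0404]
tool_rot: [0.996, 0.084, 0.001, 0.001]
force: [-0.2, -0.3, -0.9]
finger_gap: 0.734
```

>>> play_rows(
  steps=[
    [[0, 0, 0.002, 0, 0, 0], [0, 0, 0.002, 0, 0, 0], [0, 0, 0, 0, 0, 0]],
  ],
)

```text
t: 29.65
tcp_pos: [0.4396, -0.3711, 0.0353]
tool_rot: [0.996, 0.084, -0.0, -0.0]
force: [-0.6, -0.7, -1.2]
finger_gap: 0.735
```

>>> play_rows(
  steps=[
    [[0, 0, 0.001, 0, 0, 0], [0, 0, 0.001, 0, 0, 0], [0, 0, 0, 0, 0, 0]],
  ],
)

```text
t: 30.02
tcp_pos: [0.4397, -0.3711, 0.0333]
tool_rot: [0.996, 0.084, -0.0, -0.0]
force: [0.9, -1.2, -1.3]
finger_gap: 0.736
```

>>> play_rows(
  steps=[
    [[0, 0, 0.001, 0, 0, 0], [0, 0, 0.001, 0, 0, 0], [0, 0, 0, 0, 0, 0]],
  ],
)

```text
t: 30.4
tcp_pos: [0.4397, -0.3712, 0.0329]
tool_rot: [0.996, 0.084, 0.0, 0.0]
force: [-1.2, 0.7, 10.0]
finger_gap: 0.732
```

Contact at 10 N at the expected height. I'll ease off 1 mm and release.

>>> play_rows(
  steps=[
    [[0, 0, -0.001, 0, 0, 0], [0, 0, 0, 0, 0, 0]],
  ],
)

```text
t: 30.65
tcp_pos: [0.4397, -0.3712, 0.0329]
tool_rot: [0.996, 0.084, 0.0, 0.0]
force: [-1.3, 0.9, 5.9]
finger_gap: 0.734
```

>>> play_rows(
  steps=[
    [[0, 0, 0, 0, 0, 0], [0, 0, 0, 0, 0, 0], [0, 0, 0, 0, 0, 0], [0, 0, 0, 0, 0, 0]],
  ],
  fingers=1,
)

```text
t: 31.15
tcp_pos: [0.4397, -0.3711, 0.0322]
tool_rot: [0.996, 0.084, -0.0, -0.0]
force: [-0.2, -0.7, 0.3]
finger_gap: 1.0
```

>>> play_rows(
  steps=[
    [[0, 0, -0.01, 0, 0, 0], [0, 0, -0.02, 0, 0, 0], [0, 0, -0.04, 0, 0, 0], [0, 0, -0.04, 0, 0, 0], [0, 0, -0.04, 0, 0, 0], [-0.05, 0, -0.02, 0, 0, 0], [-0.03, 0, 0, 0, 0, 0], [0, 0, 0, 0, 0, 0], [0, 0, 0, 0, 0, 0]],
  ],
)

```text
t: 32.28
tcp_pos: [0.3613, -0.3847, 0.2028]
tool_rot: [0.996, 0.084, 0.0, 0.0]
force: [0.0, 0.6, 0.5]
finger_gap: 0.997
```

```bash
python3 look.py wrist w18; python3 look.py scene s18; python3 look.py top t18
```

```text
32.325 [ 0.3616 -0.3845  0.2026] [0.996 0.084 0.    0.   ] [ 0.4  0.2 -0.7] 1.001 [-1.03  0.46  1.73  0.    0.95  0.37]
32.375 [ 0.3617 -0.3844  0.2024] [0.996 0.084 0.    0.   ] [ 0.1  0.1 -0.1] 0.998 [-1.03  0.46  1.73  0.    0.95  0.37]
32.425 [ 0.3617 -0.3843  0.2022] [0.996 0.084 0.    0.   ] [-0.5 -0.9  0.2] 1.002 [-1.03  0.46  1.73  0.    0.95  0.37]
```

View pics/w18.png

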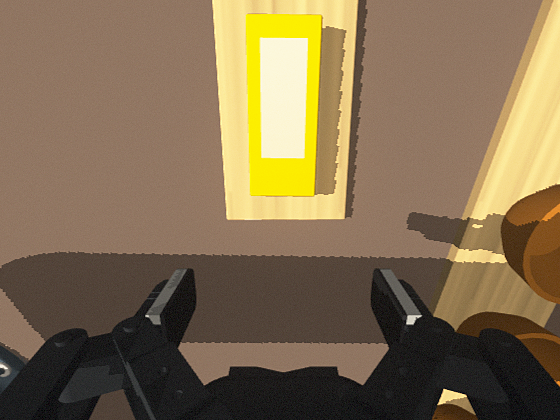

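View pics/s18.png

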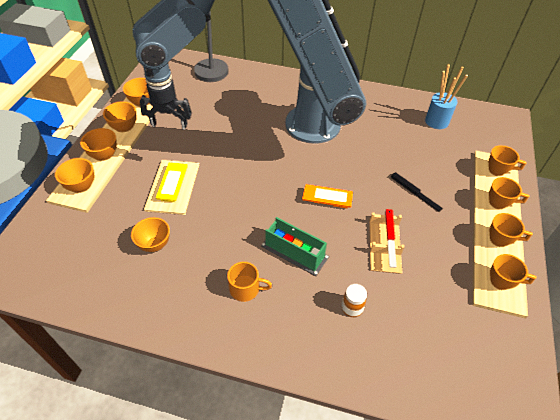

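View pics/t18.png

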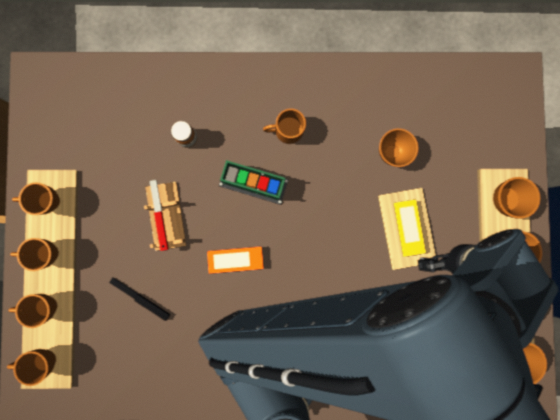

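Everything is in place: the lid is flat and top side up on the board (top view (409,228)), the tool is across both bars (158,215), and the bowl, mug and jar haven't moved.

```bash
python3 -c "
from station import manip
print(manip.sign_off())"
```

```text
the job is handed in; nothing more can be done
None
```

The box is open and the job is handed in at about 32 s of the 72 s allowed.

**What I did**
- I took the red-handled tool from its rest and put the blade about 43 mm into the slot. I levered to about 22° until the slot end of the lid had risen about 11 mm.
- After I tilted the tool back, the lid stayed up by itself. The gripper had not touched the lid before that.
- I laid the tool back across both bars of the rest.
- I gripped the lid by its sides, lifted it straight off and set it down on the plywood board.

**Last checks**
- **Final pictures:** the lid lies flat, top side up, well inside the board. The tool spans both bars where it started. The bowl, mug and jar are where they were, and the gripper is clear of everything.
- **Forces:** the highest force I read was about 10 N, when the lid met the board.
- **Disagreements:** camera position estimates differed by a few millimetres, and up to about 15 mm for the board centre; none affected the result. I saw the pop only as the lid's rise in the pictures, since the force readings showed no clear jump.

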